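Vacuum-seal a batch of jars at the deli counter

TASK

Stand all the white-capped jars upright in the chamber of the vacuum sealer, wherever there is room. Then lower the clear lid until it is fully shut, then swing the red clamp lever over until it lies flat on the lid, and last of all move the blue-balled lever until it lines up with the green mark and let go. Leave the yellow-capped honey jar and the other goods on the counter where they are.

Things in the scene. Friction and masses are not known exactly. Their poses are not given: they have to be found in the camera images.
- sealer: Grey chamber sealer, bolted down. Origin under the centre of its tub at table level; x axis points away from the robot to the lid hinge, y left, z up. Tub inside 150 mm (x) by 290 mm (y), walls 10 mm, rim 60 mm and chamber floor 30 mm above the table. On its right a control pod, 150 by 105 by 50 mm high, centre x = -30, y = -207 mm.
- chamber (a point): Centre of the chamber's floor (30 mm above the table), axes as the sealer's.
- lid (a joint): Lid angle in rad: 0 shut; about 1.6 to 1.75 (upright or leaning back a little) at the start; at most 1.85. The clear dome lid, 170 by 310 mm, 47 mm deep, hinges on the tub's far rim about the sealer's y axis; shut, its top is 107 mm above the table and clears the jars. A stiff hinge holds it at any angle; it takes up to 5 N at the bar to move.
- lid_hinge (a point): Point on the lid's hinge line, in line with the middle of the grab bar: sealer x = +85 mm, y = +60 mm, 60 mm above the table.
- lid_bar (a point): Middle of the lid's black round grab bar, 12 mm thick, 100 mm long along y, 40 mm beyond the lid's free edge on two struts with 80 mm free between. It lies 210 mm from the hinge and 20 mm above the rim plane: lid shut, it is in front of the tub 80 mm above the table; lid upright, it is on top, 270 mm up.
- clamp (a joint): Clamp lever angle in rad: 0 lies flat over the lid's top (shut), pointing away from the robot; about 1.5 to 1.9 (upright or leaning towards the robot) at the start. Stays where it is left; about 3 N at the bar moves it.
- clamp_hinge (a point): Middle of the clamp's hinge line (parallel to the sealer's y axis) above its post, 118 mm above the table: sealer x = -115 mm, y = -90 mm. The post is 30 by 70 mm and 104 mm high.
- clamp_bar (a point): Middle of the crossbar of the red U-shaped clamp lever, 85 mm from its hinge. Bar 12 mm thick, 66 mm long along y, 50 mm free between the two side arms. Shut, the bar lies 118 mm above the table, its underside 5 mm above the lid's top.
- lever (a joint): Vacuum lever angle in rad: 0 upright, positive leaning away from the robot (towards the sealer's +x), range -0.8 to 0.8; starts leaning towards the robot. Stays where it is left; about 2 N at the ball moves it.
- lever_hinge (a point): The vacuum lever's hinge (axis along the sealer's y), 50 mm above the table on the control pod: sealer x = -30 mm, y = -200 mm.
- lever_ball (a point): Centre of the blue ball (26 mm across) at the end of the vacuum lever, 95 mm from its hinge; this point's z axis runs along the lever.
- mark (a joint): Angle in rad of the green mark, measured as the lever's: the lever lines up with it when both joints read the same. Look only; it cannot be touched and stays put.
- mark_tip (a point): Outer face of the green mark, a 9 by 30 mm tab on the black scale drum (90 mm across, 28 mm wide) just right of the lever; 54 mm from the same hinge line, 38 mm to the right of the lever; its z axis points from the hinge line through the mark.
- jar0: Small round jar of olives, green glass, paper label, white cap: squat, 50 mm across, 44 mm high, about 160 g, straight-sided. Origin at the centre of its underside, z up. Three to five of these five jars are present.
- jar1: Small round jar of olives, green glass, paper label, white cap: squat, 50 mm across, 44 mm high, about 160 g, straight-sided. Origin at the centre of its underside, z up. Three to five of these five jars are present.
- jar2: Small round jar of olives, green glass, paper label, white cap: squat, 50 mm across, 44 mm high, about 160 g, straight-sided. Origin at the centre of its underside, z up. Three to five of these five jars are present.
- jar3: Small round jar of olives, green glass, paper label, white cap: squat, 50 mm across, 44 mm high, about 160 g, straight-sided. Origin at the centre of its underside, z up. Three to five of these five jars are present.
- jar4: Small round jar of olives, green glass, paper label, white cap: squat, 50 mm across, 44 mm high, about 160 g, straight-sided. Origin at the centre of its underside, z up. Three to five of these five jars are present.
- honey: Honey jar, amber with a yellow cap, 56 mm across, 85 mm high, standing among the jars; stays where it is. Origin under its centre.
- oil: Tall green oil bottle, 64 mm across, 200 mm high, to stay. Origin under its centre.
- biscuits: Red biscuit box, 100 by 160 by 70 mm, to stay. Origin under its centre.
- terminal: White card terminal lying flat, 150 by 75 by 35 mm, to stay. Origin under its centre.
- cup: White ceramic cup, 76 mm across, 85 mm high, to stay. Origin under its centre.
There are look-alikes about, which are no part of the job. Leave any orange or turquoise look-alike of the jar0 alone.

How it is judged:
On the way, in this order (a step that is already met when the one before it is completed fails the run):
1. all the jars present stand upright in the chamber (x of jar0 in the frame of chamber between -0.06 and 0.06 m and y of jar0 in the frame of chamber between -0.13 and 0.13 m and z of jar0 in the frame of chamber between -0.01 and 0.012 m and angle between each of jar0, jar1, jar2, jar3, jar4's own z axis and vertical below 0.15 rad and linear speed of each of jar0, jar1, jar2, jar3, jar4 below 0.03 m/s and x of jar1 in the frame of chamber between -0.06 and 0.06 m and y of jar1 in the frame of chamber between -0.13 and 0.13 m and z of jar1 in the frame of chamber between -0.01 and 0.012 m and x of jar2 in the frame of chamber between -0.06 and 0.06 m and y of jar2 in the frame of chamber between -0.13 and 0.13 m and z of jar2 in the frame of chamber between -0.01 and 0.012 m and x of jar3 in the frame of chamber between -0.06 and 0.06 m and y of jar3 in the frame of chamber between -0.13 and 0.13 m and z of jar3 in the frame of chamber between -0.01 and 0.012 m and x of jar4 in the frame of chamber between -0.06 and 0.06 m and y of jar4 in the frame of chamber between -0.13 and 0.13 m and z of jar4 in the frame of chamber between -0.01 and 0.012 m), for 0.2 s.
2. the lid is fully shut over them (value of joint lid below 0.06 rad), for 0.2 s.
3. the clamp lever lies flat over the lid (value of joint clamp below 0.08 rad and value of joint lid below 0.06 rad), for 0.2 s.
4. the vacuum lever is lined up with the green mark (all of step 3 and angle between the z axis of lever_ball and the z axis of mark_tip, either way round below 0.1 rad), for 0.2 s.
At the end, for the whole second after the job is handed in: Every jar present stands upright (within 0.15 rad) on the chamber floor at rest, the lid is shut (under 0.06 rad), the clamp is down (under 0.08 rad), and the vacuum lever is at rest within 0.10 rad of the green mark (all of step 1 and all of step 4 and velocity of joint lever between -0.05 and 0.05 rad/s); the robot touches nothing.
It fails at once if the honey jar or another of the goods is pushed more than 5 cm or tipped over (distance of any of honey, oil, biscuits, terminal, cup from where it was at the start of the episode above 0.05 m or angle between any of honey, oil, cup's own z axis and vertical above 0.5 rad).
Of jar0, jar1, jar2, jar3, jar4 only 3 to 5 are there at a start; the rules pass over those that are not, and their reading is None.
At some moment in a run one of jar0, jar1, jar2, jar3, jar4 may be knocked a few centimetres aside while the robot is not near it.
It also fails if it takes over 210 s, if anything falls off the work surface, if the arm or the gripper's body presses on something with over 40 N, if the wrist force passes 120 N, or if a joint passes its speed limit or range.

ROBOT

A 6-joint arm with a two-finger parallel gripper is mounted at the origin on the work surface. World frame = base frame: x ahead of the robot, y to its left, z up, the work surface at z = 0. Lengths are in m, angles in rad, forces in N, time in s.
With the tool pointing down it reaches from about 0.375 to 0.9 m from the base axis. Payload 3.1 kg.
Tool frame: the origin (TCP) lies midway between the tips of the shut fingers; the grasp point (between the pads) lies 19 mm behind it (manip.hold_point_z is the distance from the TCP to the grasp point, in m); z points along the fingers, y is the direction in which the jaws open and shut (so a half turn about z gives the same grasp; the last joint's range is limited). The gripper opens to 85 mm and grips with 20 to 120 N. Pads are 22 mm wide; open, the fingers measure 114 mm over their backs; the gripper's body (76 mm by 85 mm) begins 54 mm behind the grasp point. The pads swing forward as they close: fully open they stand 13 mm farther back than shut.
Start: joints at [1.155, 0.527, 1.433, -0, 1.181, -0.178], TCP at [0.147, 0.607, 0.231] pointing down, gripper open.
Joint ranges: [-3.08, 3.08], [-0.75, 2.2], [0.22, 2.44], [-1.43, 4.57], [0, 2.65], [-2.85, 2.85]. Speed limits (rad/s): [2.79, 2.79, 3.14, 3.14, 3.14, 3.14].

INTERFACE

Orientations are given as a unit quaternion [x, y, z, w].
In Python, from station import manip gives the robot as it stands.
- The arm moves only by the tool drive_tool, never from a script. Its argument "motion" is one flat list of numbers, 7 for each row, row after row: the shift along the tool's x, y, z in mm, then the turn, a rotation vector about the tool's x, y, z in degrees, then the finger opening in mm, from 0 to 85.4. A call has 1 to 8 rows; each row is the pose to reach, as a shift and turn from the pose measured when the call began, along the tool's axes at that moment; what a row does not reach only later rows make up. A row lasts 1/8 s, in which the tool goes at most 62.5 mm and 10.7 degrees, less where a joint would pass 70% of its speed; a pose out of reach is approached as far as the arm can. A call with a gripper value outside its range is refused whole. The fingers move at their own pace and stop on an object; "force" is the grip in N (left out, the last holds). Time passes only in rows, so rows that repeat a pose let the fingers close. It gives the time, the measured TCP pose, the force and the opening at its end, in the units of the state.
- manip.sense(): the state, without advancing time (a new reading comes with each control period).
- manip.snapshot(name): name is "scene" or "top"; returns a dict with "color" (420x560x3 uint8, red, green, blue), "fx", "fy", "cx", "cy" (pixels), "k1" (the pictures are not rectified: a ray, as slopes to the right and down, at radius r is drawn at 1 + k1 r^2 times it, then the intrinsics apply), "view" (4x4, takes a point from world to camera coordinates). Camera axes: x right, y up, looking along -z (the intrinsics and any distortion apply to the point x, -y, -z); pixel columns grow to the right and rows downward; lengths in m; the calibration is good to about 2 mm. A picture is of the moment at which its call begins. There is no depth.
- manip.sign_off(): hands the job in, once; it reports no verdict.
The state is a dict: "t": time; "q": joint angles; "qd": joint speeds; "tau": joint torques, N m; "tcp_pos": TCP position; "tool_rot": TCP orientation; "force": force on the tool from outside, world axes, zero at the start; "ft_torque": the same for the moment, N m; "finger_gap": opening from 0.0 (shut) to 1.0 (fully open).
Only numpy, scipy, OpenCV 4.12 (cv2) and the standard library are available. Lean on these libraries where they do the work, as an engineer would, in place of code of your own. Each camera call takes 0.05 s, during which the arm holds its last target.

## Working session

There is one attempt and no reset: what is moved stays moved. The work goes in short steps, Python scripts to look and compute and a tool call to move; the robot and the scene stay as the last step left them, time stands still between calls to the robot, and variables do not carry over. Pictures are saved under pics/ and viewed, and the job is handed in when it is done.

Besides the shell and the picture viewer there is one more tool, called after "Emit:" as name(argument=value, ...) on one line, values as JSON. drive_tool: Moves the arm, as the interface text tells. Its arguments: {"type":"object","properties":{"motion":{"type":"array","items":{"type":"number"}},"force":{"type":"number"}},"required":["motion"]}

```bash
ls; mkdir -p pics; python3 - <<'E'
from station import manip
import cv2
s=manip.sense(); print(s)
for n in ["scene","top"]:
    d=manip.snapshot(n); print(n,{k:v for k,v in d.items() if k!='color'})
    cv2.imwrite(f"pics/{n}0.png",cv2.cvtColor(d['color'],cv2.COLOR_RGB2BGR))
print(manip.hold_point_z)
E
```

```text
pics
{'t': 0.0, 'q': array([ 1.15448620e+00,  5.28451649e-01,  1.43391312e+00,  9.51842489e-07,
        1.18140180e+00, -1.78491699e-01]), 'qd': array([-8.90127997e-05, -6.89137592e-04,  1.09487823e-03, -1.37801102e-03,
       -2.18799338e-04, -1.09633297e-04]), 'tau': array([-1.60455351e-03, -4.42346442e+01, -1.78030711e+01, -1.58559210e-04,
        8.19886685e-03,  4.90463307e-06]), 'tcp_pos': array([0.14690881, 0.60674622, 0.2303391 ]), 'tool_rot': array([ 1.18629302e-01,  9.92938018e-01, -1.03910831e-03, -3.18937376e-04]), 'force': array([ 0.45963898, -0.22890637,  0.33054335]), 'ft_torque': array([-0.00935626, -0.0457031 , -0.04296265]), 'finger_gap': 1.0000895848900984}
scene {'fx': 420.24801714359506, 'fy': 420.24801714359506, 'cx': 284.08901874680606, 'cy': 221.90976801758922, 'k1': -0.03652932758875491, 'view': array([[-0.99246005, -0.12238631,  0.00668119,  0.51181509],
       [ 0.09453753, -0.72965594,  0.677248  , -0.04988834],
       [-0.07801092,  0.67277321,  0.73572447, -1.16416731],
       [ 0.        ,  0.        ,  0.        ,  1.        ]])}
top {'fx': 440.7856890354527, 'fy': 440.7856890354527, 'cx': 273.0631350468912, 'cy': 201.7844614111807, 'k1': -0.11775670874127742, 'view': array([[ 0.02755361, -0.99937011,  0.02236452,  0.07707364],
       [ 0.98524447,  0.03093125,  0.16833474, -0.5348271 ],
       [-0.16892047,  0.01739629,  0.98547615, -1.25347599],
       [ 0.        ,  0.        ,  0.        ,  1.        ]])}
0.0187
```

View pics/scene0.png

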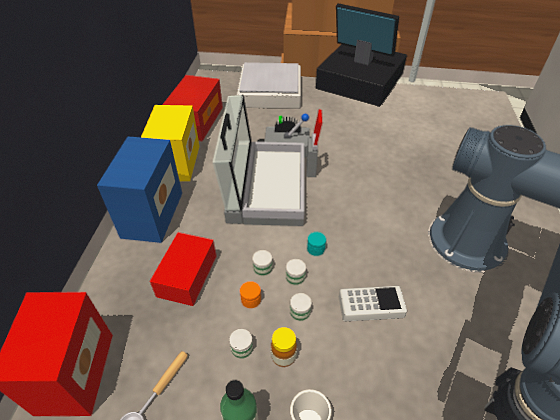

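View pics/top0.png

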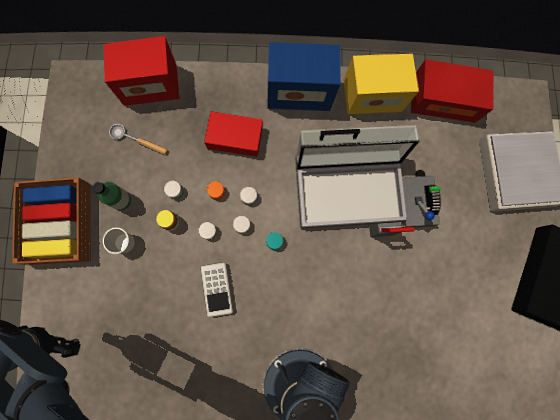

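The top view shows four white caps at (172,189), (249,195), (207,231) and (242,225). These could be mistaken for them: orange at (216,190), turquoise at (275,241), the yellow honey cap at (166,219) and the white cup at (118,241). Next I'll measure positions and check a close crop.

```bash
cat > h.py <<'E'
import numpy as np, cv2
from station import manip
def snap(n,name=None):
    d=manip.snapshot(n)
    if name: cv2.imwrite(f"pics/{name}.png",cv2.cvtColor(d['color'],cv2.COLOR_RGB2BGR))
    return d
def K(d): return np.array([[d['fx'],0,d['cx']],[0,d['fy'],d['cy']],[0,0,1.]])
def ray(d,px):
    p=cv2.undistortPointsIter(np.array([[px]],float),K(d),np.array([d['k1'],0,0,0.]),None,None,(3,100,1e-12))[0,0] if False else None
    a=(np.array(px,float)-[d['cx'],d['cy']])/[d['fx'],d['fy']]
    u=a.copy()
    for _ in range(30): u=a/(1+d['k1']*(u@u))
    R=d['view'][:3,:3];t=d['view'][:3,3]
    return -R.T@t, R.T@np.array([u[0],-u[1],-1.])
def onplane(d,px,z):
    o,v=ray(d,px); return o+v*(z-o[2])/v[2]
def proj(d,P):
    c=d['view'][:3,:3]@np.array(P,float)+d['view'][:3,3]
    u=np.array([c[0],-c[1]])/-c[2]; u=u*(1+d['k1']*(u@u))
    return np.array([d['cx']+d['fx']*u[0],d['cy']+d['fy']*u[1]])
def tri(d1,p1,d2,p2):
    A=np.zeros((3,3));b=np.zeros(3)
    for d,p in((d1,p1),(d2,p2)):
        o,v=ray(d,p);v/=np.linalg.norm(v);M=np.eye(3)-np.outer(v,v);A+=M;b+=M@o
    return np.linalg.solve(A,b)
def whitecaps(d,box,amin=60,amax=500):
    x0,y0,x1,y1=box
    hsv=cv2.cvtColor(d['color'],cv2.COLOR_RGB2HSV)
    m=((hsv[...,2]>185)&(hsv[...,1]<45)).astype(np.uint8)
    k=np.zeros_like(m);k[y0:y1,x0:x1]=1
    n,l,st,c=cv2.connectedComponentsWithStats(m*k)
    return [(c[i].round(1),st[i,2:].tolist()) for i in range(1,n) if st[i,4]>=25]
E
python3 - <<'E'
from h import *
t=snap("top");s=snap("scene")
for c,st in whitecaps(t,(120,150,300,260)): print('top',c,st,onplane(t,c,.044).round(4))
for c,st in whitecaps(s,(190,220,330,370)): print('sc',c,st,onplane(s,c,.044).round(4))
def crop(d,b,f,n):
    x0,y0,x1,y1=b;cv2.imwrite(n,cv2.cvtColor(cv2.resize(d['color'][y0:y1,x0:x1],None,fx=f,fy=f,interpolation=cv2.INTER_CUBIC),cv2.COLOR_RGB2BGR))
crop(t,(140,150,300,270),5,'pics/tc1.png')
crop(t,(285,110,455,250),4.5,'pics/tc2.png')
crop(s,(200,80,340,240),3.7,'pics/sc2.png')
crop(s,(200,220,340,370),4,'pics/sc1.png')
E
```

```text
top [171.9 188.1] [16, 15, 189] [0.5641 0.3938 0.044 ]
top [248.  194.5] [15, 16, 189] [0.5519 0.1673 0.044 ]
top [241.  223.5] [16, 16, 197] [0.4652 0.1846 0.044 ]
top [206.6 229.9] [16, 17, 202] [0.4433 0.2841 0.044 ]
top [124.1 241.7] [9, 25, 83] [0.4005 0.5246 0.044 ]
sc [261.7 257.5] [20, 16, 255] [0.5524 0.1674 0.044 ]
sc [295.4 266.6] [20, 17, 263] [0.4649 0.1849 0.044 ]
sc [300.2 301.8] [21, 20, 321] [0.4432 0.2843 0.044 ]
sc [240.2 338.7] [23, 21, 373] [0.5636 0.3936 0.044 ]
```

View pics/tc1.png

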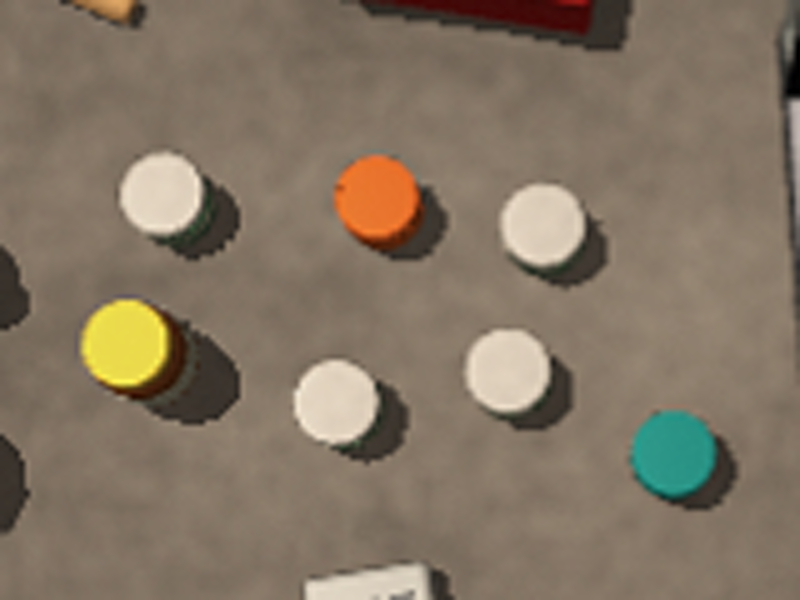

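View pics/tc2.png

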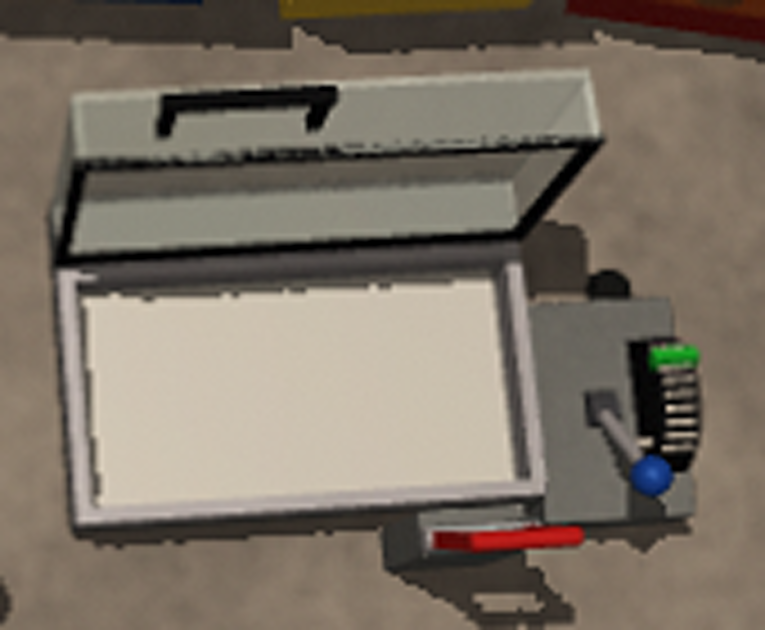

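View pics/sc2.png

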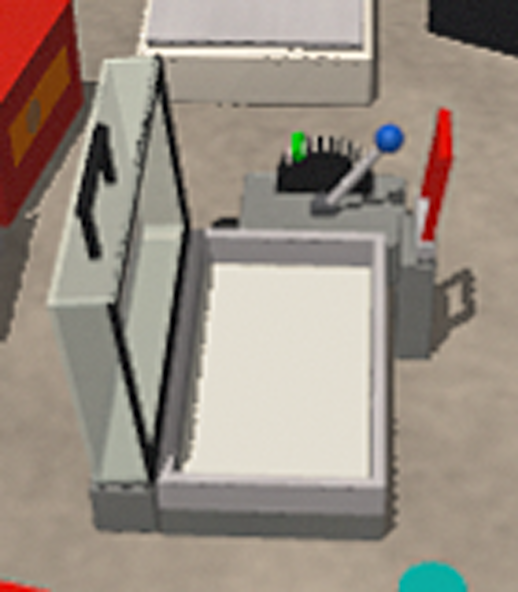

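View pics/sc1.png

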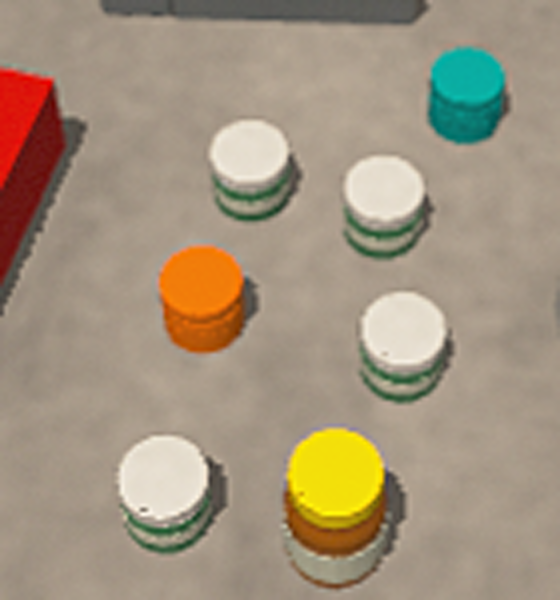

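```bash
python3 - <<'E'
from h import *
t=snap("top");s=snap("scene")
T=lambda x,y:(285+x/4.5-.5+.5/4.5,110+y/4.5-.5+.5/4.5)
S=lambda x,y:(200+x/3.7-.4,80+y/3.7-.4)
print('top rim NL,NR,inner NL, inner NR')
for p in [(75,523),(546,494),(96,510),(528,482)]: print(onplane(t,T(*p),.06).round(4))
print('right rim far inner/outer',onplane(t,T(506,265),.06).round(4),onplane(t,T(522,265),.06).round(4),'left',onplane(t,T(57,268),.06).round(4))
print('scene NL,NR', [onplane(s,S(*p),.06).round(4) for p in [(392,481),(388,233),(165,475)]])
# floor
for d,b in((t,(298,165,410,230)),(s,(240,135,310,220))):
    x0,y0,x1,y1=b
    hsv=cv2.cvtColor(d['color'],cv2.COLOR_RGB2HSV)
    m=np.zeros(hsv.shape[:2],np.uint8);m[y0:y1,x0:x1]=((hsv[...,2]>195)&(hsv[...,1]<60))[y0:y1,x0:x1]
    c=max(cv2.findContours(m,0,2)[0],key=cv2.contourArea)
    r=cv2.minAreaRect(c);print(r, cv2.contourArea(c))
    ap=cv2.approxPolyDP(c,6,True)[:,0];print([(p.tolist(),onplane(d,p,.03).round(4).tolist()) for p in ap])
# red clamp, blue ball, green mark
def mask(d,f,b):
    x0,y0,x1,y1=b;h=cv2.cvtColor(d['color'],cv2.COLOR_RGB2HSV);m=np.zeros(h.shape[:2],np.uint8)
    m[y0:y1,x0:x1]=f(h[...,0].astype(int),h[...,1],h[...,2])[y0:y1,x0:x1];return m
bl=lambda h,s,v:(h>100)&(h<130)&(s>120)&(v>60)
gr=lambda h,s,v:(h>45)&(h<75)&(s>150)&(v>80)
rd=lambda h,s,v:((h<8)|(h>172))&(s>150)&(v>80)
P={}
for nm,f in(('ball',bl),('mark',gr),('clamp',rd)):
    for q,d,b in(('t',t,(370,165,450,240)),('s',s,(270,105,330,160))):
        m=mask(d,f,b);n,l,st,c=cv2.connectedComponentsWithStats(m);i=1+st[1:,4].argmax();P[nm,q]=c[i];print(nm,q,c[i].round(1),st[i])
    print(nm,tri(t,P[nm,'t'],s,P[nm,'s']).round(4))
E
```

```text
top rim NL,NR,inner NL, inner NR
[0.4618 0.0096 0.06  ]
[ 0.4894 -0.2992  0.06  ]
[ 0.4706 -0.0037  0.06  ]
[ 0.497  -0.2872  0.06  ]
right rim far inner/outer [ 0.6425 -0.2757  0.06  ] [ 0.6429 -0.2866  0.06  ] left [0.6296 0.0243 0.06  ]
scene NL,NR [array([4.566e-01, 1.000e-04, 6.000e-02]), array([ 0.4868, -0.3023,  0.06  ]), array([0.625 , 0.0157, 0.06  ])]
((351.0186767578125, 196.28912353515625), (45.904563903808594, 91.35844421386719), 86.3086166381836) 3855.5
[([393, 173], [0.6356, -0.2719, 0.03]), ([304, 177], [0.6135, 0.0014, 0.03]), ([307, 221], [0.4802, -0.0096, 0.03]), ([398, 216], [0.5032, -0.2846, 0.03])]
((273.0, 177.0), (66.0, 58.0), 90.0) 2580.5
[([302, 144], [0.4966, -0.3337, 0.03]), ([301, 209], [0.471, -0.03, 0.03]), ([299, 153], [0.5018, -0.2843, 0.03]), ([263, 151], [0.6201, -0.2793, 0.03]), ([244, 209], [0.6322, -0.0091, 0.03]), ([302, 210], [0.4678, -0.0264, 0.03])]
ball t [429.3 215.1] [425 211   9   9  65]
ball s [304.8 117. ] [302 114   7   7  41]
ball [ 0.4931 -0.3442  0.1291]
mark t [434.5 188.8] [430 187  10   4  30]
mark s [279.9 119.2] [279 116   3   8  20]
mark [ 0.5772 -0.3769  0.0919]
clamp t [398.1 229.2] [382 227  33   6 141]
clamp s [317.8 125.7] [314 109   8  36 158]
clamp [ 0.4466 -0.2408  0.1707]
```

```bash
cat >> h.py <<'E'
from scipy.spatial.transform import Rotation as Ro
O=np.array([.560,-.137]);YAW=.092
def sw(x,y,z=0):
    c,s_=np.cos(YAW),np.sin(YAW);return np.array([O[0]+c*x-s_*y,O[1]+s_*x+c*y,z])
def ws(p):
    c,s_=np.cos(YAW),np.sin(YAW);d=np.array(p[:2])-O;return np.array([c*d[0]+s_*d[1],-s_*d[0]+c*d[1],p[2]])
def down(a): # tool z down, tool y at world angle a(deg)
    a=np.radians(a);y=np.array([np.cos(a),np.sin(a),0]);z=np.array([0,0,-1.]);return Ro.from_matrix(np.c_[np.cross(y,z),y,z])
def go(pos,R=None,st=None):
    s=st or manip.sense();R0=Ro.from_quat(s['tool_rot'])
    R=R or R0
    print('shift mm',(R0.inv().apply(np.array(pos)-s['tcp_pos'])*1000).round(1),'rot deg',np.degrees((R0.inv()*R).as_rotvec()).round(1))
def st():
    s=manip.sense();R=Ro.from_quat(s['tool_rot']).as_matrix();print('t',round(s['t'],2),'tcp',s['tcp_pos'].round(4),'yang',np.degrees(np.arctan2(R[1,1],R[0,1])).round(1),'z',R[:,2].round(3),'F',s['force'].round(1),'gap',round(s['finger_gap'],3),'q',s['q'].round(2))
E
python3 - <<'E'
from h import *
t=snap("top");s=snap("scene")
print('honey',onplane(t,(165.5,218.5),.085),onplane(s,(284,338),.085),'orange',onplane(t,(215.5,189.5),.044))
st()
for nm,p in dict(A=(.564,.394),B=(.552,.167),C=(.465,.185),D=(.443,.284)).items():
    print(nm);go([*p,.15],down(5.3))
for y in(.108,.047,-.014,-.075): print(sw(0,y).round(4))
print('cam',[-d['view'][:3,:3].T@d['view'][:3,3] for d in(t,s)])
E
```

```text
honey [0.46769117 0.39736753 0.085     ] [0.46704284 0.40074834 0.085     ] orange [0.56390405 0.26399179 0.044     ]
t 0.4 tcp [0.1471 0.6073 0.2312] yang 76.4 z [-0. -0. -1.] F [-0.   0.2 -0.2] gap 0.999 q [ 1.15  0.53  1.43  0.    1.18 -0.18]
A
shift mm [-455.4 -109.1   81.2] rot deg [-0.   0.  71.1]
B
shift mm [-497.2 -332.5   81.3] rot deg [-0.   0.  71.1]
C
shift mm [-408.4 -335.5   81.3] rot deg [-0.   0.  71.1]
D
shift mm [-363.7 -244.5   81.2] rot deg [-0.   0.  71.1]
[ 0.5501 -0.0295  0.    ]
[ 0.5557 -0.0902  0.    ]
[ 0.5613 -0.1509  0.    ]
[ 0.5669 -0.2117  0.    ]
cam [array([0.31307403, 0.11537379, 1.32357696]), array([0.42185459, 0.80945841, 0.88687363])]
```

Honey is 97 mm from the nearest jar, so there is finger clearance. I'll take jar D first, keeping high and away from the oil bottle and cup.

Emit:
drive_tool(motion=[-364, -245, 80, 0, 0, 71, 66, -364, -245, 80, 0, 0, 71, 66, -364, -245, 80, 0, 0, 71, 66, -364, -245, 80, 0, 0, 71, 66, -364, -245, 80, 0, 0, 71, 66, -364, -245, 80, 0, 0, 71, 66, -364, -245, 80, 0, 0, 71, 66, -364, -245, 80, 0, 0, 71, 66], force=35)

```text
t: 1.4
tcp_pos: [0.4462, 0.2806, 0.1507]
tool_rot: [0.675, 0.738, 0.0, 0.0]
force: [0.4, 0.9, 0.2]
finger_gap: 0.769
```

```bash
python3 - <<'E'
from h import *
st();go([.4433,.2842,.012],down(5.3))
E
```

```text
t 1.4 tcp [0.4462 0.2806 0.1507] yang 5.0 z [ 0.001 -0.001 -1.   ] F [0.4 0.9 0.2] gap 0.769 q [ 0.35  0.51  1.76 -0.    0.87  0.26]
shift mm [  3.9  -2.6 138.7] rot deg [ 0.   0.  -0.3]
```

Emit:
drive_tool(motion=[4, -3, 60, 0, 0, 0, 66, 4, -3, 110, 0, 0, 0, 66, 4, -3, 138, 0, 0, 0, 66, 4, -3, 138, 0, 0, 0, 66, 4, -3, 138, 0, 0, 0, 40, 4, -3, 138, 0, 0, 0, 40, 4, -3, 138, 0, 0, 0, 40, 4, -3, 138, 0, 0, 0, 40], force=35)

```text
t: 2.4
tcp_pos: [0.4436, 0.2847, 0.0139]
tool_rot: [0.675, 0.738, 0.001, 0.001]
force: [-0.7, 0.6, 6.1]
finger_gap: 0.574
```

```bash
python3 - <<'E'
from h import *
st();
p=manip.sense()['tcp_pos'];go([p[0],p[1],.15],down(5.3)); go([*sw(0,-.075)[:2],.15],down(5.3))
E
```

```text
t 2.4 tcp [0.4436 0.2847 0.0139] yang 5.0 z [ 0.003  0.    -1.   ] F [-0.7  0.6  6.1] gap 0.574 q [ 0.36  0.75  1.83 -0.    0.56  0.27]
shift mm [   0.     0.4 -136.1] rot deg [ 0.2 -0.  -0.3]
shift mm [-505.3   79.6 -136. ] rot deg [ 0.2 -0.  -0.3]
```

Emit:
drive_tool(motion=[0, 0, -60, 0, 0, 0, 40, 0, 0, -120, 0, 0, 0, 40, -60, 9, -136, 0, 0, 0, 40, -120, 19, -136, 0, 0, 0, 40, -180, 28, -136, 0, 0, 0, 40, -240, 38, -136, 0, 0, 0, 40, -300, 47, -136, 0, 0, 0, 40, -360, 57, -136, 0, 0, 0, 40])

```text
t: 3.4
tcp_pos: [0.5315, -0.071, 0.15]
tool_rot: [0.676, 0.737, 0.001, 0.001]
force: [0.7, 0.6, -1.5]
finger_gap: 0.574
```

```bash
python3 - <<'E'
from h import *
st();
go([*sw(0,-.075)[:2],.046],down(5.3))
d=snap('scene','s1');
E
```

```text
t 3.4 tcp [ 0.5315 -0.071   0.15  ] yang 5.0 z [ 0.003  0.001 -1.   ] F [ 0.7  0.6 -1.5] gap 0.574 q [-0.34  0.52  1.74  0.    0.88 -0.43]
shift mm [-143.3   22.7  104. ] rot deg [ 0.1 -0.  -0.3]
```

View pics/s1.png

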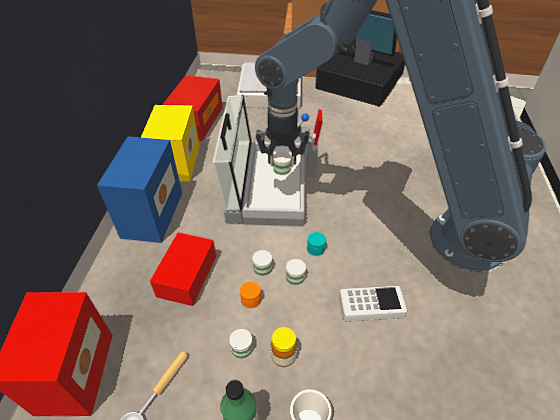

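The jar is held at (283,160) and the forearm clears everything. Now placing it.

Emit:
drive_tool(motion=[-60, 9, 0, 0, 0, 0, 40, -120, 19, 0, 0, 0, 0, 40, -143, 23, 0, 0, 0, 0, 40, -143, 23, 40, 0, 0, 0, 40, -143, 23, 80, 0, 0, 0, 40, -143, 23, 100, 0, 0, 0, 40, -143, 23, 105, 0, 0, 0, 40, -143, 23, 105, 0, 0, 0, 40])

```text
t: 4.45
tcp_pos: [0.5719, -0.2205, 0.047]
tool_rot: [0.677, 0.736, 0.001, 0.006]
force: [0.2, 0.0, -1.4]
finger_gap: 0.572
```

```bash
python3 - <<'E'
from h import *
st();print(ws(manip.sense()['tcp_pos']))
E
```

```text
t 4.45 tcp [ 0.5719 -0.2205  0.047 ] yang 4.8 z [ 0.01  -0.007 -1.   ] F [ 0.2  0.  -1.4] gap 0.572 q [-0.55  0.76  1.6  -0.    0.77 -0.63]
[ 0.00418428 -0.08428549  0.04701875]
```

Emit:
drive_tool(motion=[9, -4, 0, 0, 0, 0, 40, 9, -4, 2, 0, 0, 0, 40, 9, -4, 2, 0, 0, 0, 40])

```text
t: 4.82
tcp_pos: [0.5674, -0.2118, 0.0454]
tool_rot: [0.677, 0.736, 0.001, 0.006]
force: [-0.1, -0.3, -2.0]
finger_gap: 0.577
```

```bash
python3 - <<'E'
from h import *
st();print(ws(manip.sense()['tcp_pos']))
E
```

```text
t 4.83 tcp [ 0.5674 -0.2118  0.0454] yang 4.8 z [ 0.01  -0.007 -1.   ] F [-0.1 -0.3 -2. ] gap 0.577 q [-0.54  0.75  1.62 -0.    0.75 -0.62]
[ 0.000502   -0.07516518  0.04544876]
```

Jar bottom is about 1.5 mm above the floor. I'll lower it slightly, release and retreat.

Emit:
drive_tool(motion=[0, 0, 1, 0, 0, 0, 40, 0, 0, 1, 0, 0, 0, 62, 0, 0, 1, 0, 0, 0, 66, 0, 0, -40, 0, 0, 0, 66, 0, 0, -90, 0, 0, 0, 66, 0, 0, -105, 0, 0, 0, 66, 60, -10, -105, 0, 0, 0, 66, 120, -20, -105, 0, 0, 0, 66])

```text
t: 5.82
tcp_pos: [0.5357, -0.0924, 0.149]
tool_rot: [0.678, 0.735, 0.001, 0.006]
force: [0.2, 1.4, -0.5]
finger_gap: 0.776
```

```bash
python3 - <<'E'
from h import *
st()
t=snap('top','t2');s=snap('scene','s2')
for n,d,b in(('top',t,(120,150,300,260)),('sc',s,(190,220,330,370))):
  for c,q in whitecaps(d,b): print(n,c,q,onplane(d,c,.044).round(4))
go([.4652,.1847,.15],down(5.3))
E
```

```text
t 5.83 tcp [ 0.5357 -0.0924  0.149 ] yang 4.7 z [ 0.01  -0.007 -1.   ] F [ 0.2  1.4 -0.5] gap 0.776 q [-0.37  0.53  1.72 -0.    0.87 -0.45]
top [171.8 188.3] [16, 16, 201] [0.5635 0.3941 0.044 ]
top [248.1 194.4] [17, 16, 206] [0.5522 0.1671 0.044 ]
top [238.1 222.4] [12, 16, 120] [0.4682 0.1932 0.044 ]
top [124.2 241.5] [9, 25, 89] [0.4011 0.5244 0.044 ]
sc [261.6 257.7] [20, 17, 263] [0.5526 0.168  0.044 ]
sc [295.3 266.9] [20, 18, 277] [0.465  0.1858 0.044 ]
sc [243.4 282.6] [17, 14, 35] [0.584  0.2483 0.044 ]
sc [239.9 338.9] [23, 23, 387] [0.5642 0.3941 0.044 ]
shift mm [276.7 -42.1  -2.8] rot deg [ 0.2  0.2 -0.2]
```

View pics/s2.png

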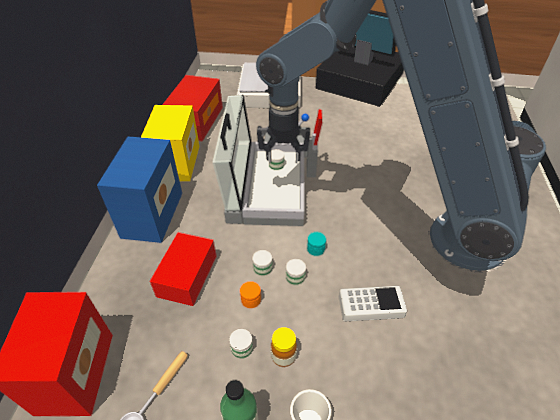

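The first jar stands in the tub and the other three haven't moved. Next is jar C at (0.465, 0.185).

Emit:
drive_tool(motion=[60, -9, -3, 0, 0, 0, 66, 120, -18, -3, 0, 0, 0, 66, 180, -27, -3, 0, 0, 0, 66, 230, -35, -3, 0, 0, 0, 66, 265, -40, -3, 0, 0, 0, 66, 277, -42, -3, 0, 0, 0, 66, 277, -42, 50, 0, 0, 0, 66, 277, -42, 60, 0, 0, 0, 66])

```text
t: 6.92
tcp_pos: [0.4636, 0.1838, 0.0847]
tool_rot: [0.675, 0.738, -0.003, 0.0]
force: [-0.1, -0.8, 0.4]
finger_gap: 0.77
```

```bash
python3 - <<'E'
from h import *
st()
go([.4652,.1848,.013],down(5.3))
E
```

```text
t 6.92 tcp [0.4636 0.1838 0.0847] yang 5.1 z [-0.003 -0.004 -1.   ] F [-0.1 -0.8  0.4] gap 0.77 q [ 0.16  0.6   1.87 -0.01  0.68  0.07]
shift mm [ 1.1  2.  71.7] rot deg [-0.2  0.2 -0.2]
```

Emit:
drive_tool(motion=[1, 2, 40, 0, 0, 0, 66, 1, 2, 72, 0, 0, 0, 66, 1, 2, 72, 0, 0, 0, 66, 1, 2, 72, 0, 0, 0, 40, 1, 2, 72, 0, 0, 0, 40, 1, 2, 72, 0, 0, 0, 40, 1, 2, 20, 0, 0, 0, 40, 1, 2, -40, 0, 0, 0, 40])

```text
t: 7.92
tcp_pos: [0.4648, 0.185, 0.1251]
tool_rot: [0.675, 0.738, -0.004, -0.001]
force: [0.5, 1.2, -1.7]
finger_gap: 0.571
```

```bash
python3 - <<'E'
from h import *
st()
go([*sw(0,-.014)[:2],.13],down(5.3))
E
```

```text
t 7.92 tcp [0.4648 0.185  0.1251] yang 5.1 z [-0.006 -0.005 -1.   ] F [ 0.5  1.2 -1.7] gap 0.571 q [ 0.16  0.53  1.84 -0.01  0.78  0.07]
shift mm [-343.2   66.4   -3.9] rot deg [-0.4  0.2 -0.2]
```

Emit:
drive_tool(motion=[-60, 11, -4, 0, 0, 0, 40, -120, 23, -4, 0, 0, 0, 40, -180, 35, -4, 0, 0, 0, 40, -240, 46, -4, 0, 0, 0, 40, -300, 58, -4, 0, 0, 0, 40, -335, 65, -4, 0, 0, 0, 40, -343, 66, 10, 0, 0, 0, 40, -343, 66, 40, 0, 0, 0, 40])

```text
t: 8.93
tcp_pos: [0.561, -0.1515, 0.0864]
tool_rot: [0.676, 0.737, -0.003, 0.0]
force: [0.1, 0.6, -2.2]
finger_gap: 0.573
```

```bash
python3 - <<'E'
from h import *
st();print(ws(manip.sense()['tcp_pos']))
go([*sw(0,-.014)[:2],.044],down(5.3))
E
```

```text
t 8.93 tcp [ 0.561  -0.1515  0.0864] yang 5.0 z [-0.004 -0.006 -1.   ] F [ 0.1  0.6 -2.2] gap 0.573 q [-0.45  0.67  1.66 -0.01  0.81 -0.53]
[-0.00031116 -0.01449605  0.08640523]
shift mm [ 0.7  0.5 42.4] rot deg [-0.3  0.3 -0.3]
```

Emit:
drive_tool(motion=[0, 0, 25, 0, 0, 0, 40, 0, 0, 39, 0, 0, 0, 40, 0, 0, 43, 0, 0, 0, 40, 0, 0, 43, 0, 0, 0, 40, 0, 0, 43, 0, 0, 0, 62, 0, 0, 43, 0, 0, 0, 66, 0, 0, 0, 0, 0, 0, 66, 0, 0, -50, 0, 0, 0, 66])

```text
t: 9.93
tcp_pos: [0.5606, -0.1509, 0.1365]
tool_rot: [0.676, 0.737, -0.004, -0.001]
force: [1.0, -0.6, 0.7]
finger_gap: 0.77
```

```bash
python3 - <<'E'
from h import *
st()
t=snap('top','t3');s=snap('scene','s3')
for n,d,b in(('top',t,(120,150,300,260)),('sc',s,(190,220,330,370))):
  for c,q in whitecaps(d,b): print(n,c,q,onplane(d,c,.044).round(4))
go([.5522,.1674,.14],down(5.3))
E
```

```text
t 9.93 tcp [ 0.5606 -0.1509  0.1365] yang 5.0 z [-0.006 -0.004 -1.   ] F [ 1.  -0.6  0.7] gap 0.77 q [-0.45  0.59  1.63 -0.01  0.92 -0.53]
top [171.8 188.3] [16, 16, 201] [0.5635 0.3941 0.044 ]
top [248.1 194.4] [17, 16, 210] [0.5522 0.1671 0.044 ]
top [124.2 241.6] [9, 25, 90] [0.4008 0.5243 0.044 ]
sc [261.6 257.7] [20, 17, 265] [0.5526 0.168  0.044 ]
sc [244.8 287.8] [28, 27, 79] [0.578  0.2625 0.044 ]
sc [239.9 339.1] [23, 23, 393] [0.5641 0.3946 0.044 ]
shift mm [320.1  15.2  -1.7] rot deg [ 0.3  0.6 -0.3]
```

View pics/s3.png

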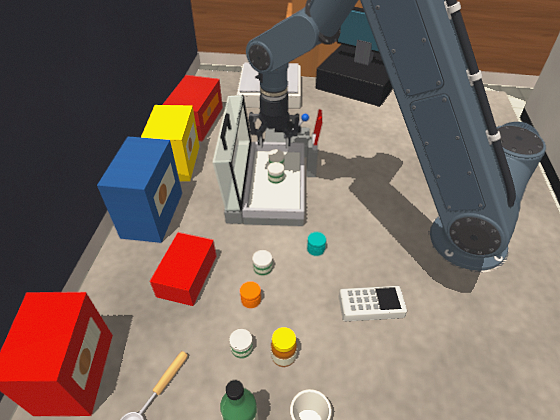

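Emit:
drive_tool(motion=[60, 3, -3, 0, 0, 0, 66, 120, 6, -3, 0, 0, 0, 66, 180, 9, -3, 0, 0, 0, 66, 240, 12, -3, 0, 0, 0, 66, 290, 14, -3, 0, 0, 0, 66, 315, 15, -3, 0, 0, 0, 66, 320, 15, 30, 0, 0, 0, 66, 320, 15, 55, 0, 0, 0, 66])

```text
t: 11.02
tcp_pos: [0.5518, 0.1676, 0.0821]
tool_rot: [0.675, 0.738, -0.002, 0.006]
force: [-1.0, -0.5, -0.2]
finger_gap: 0.769
```

```bash
python3 - <<'E'
from h import *
st()
go([.5522,.1674,.013],down(5.3))
E
```

```text
t 11.03 tcp [0.5518 0.1676 0.0821] yang 5.1 z [ 0.006 -0.011 -1.   ] F [-1.  -0.5 -0.2] gap 0.769 q [ 0.11  0.67  1.68 -0.02  0.79  0.03]
shift mm [ 0.5 -0.  69.1] rot deg [ 0.3  0.6 -0.2]
```

Emit:
drive_tool(motion=[0, 0, 40, 0, 0.6, 0, 66, 0, 0, 69, 0, 0.6, 0, 66, 0, 0, 69, 0, 0.6, 0, 66, 0, 0, 69, 0, 0.6, 0, 40, 0, 0, 69, 0, 0.6, 0, 40, 0, 0, 69, 0, 0.6, 0, 40, 0, 0, 20, 0, 0.6, 0, 40, 0, 0, -40, 0, 0.6, 0, 40])

```text
t: 12.02
tcp_pos: [0.5505, 0.1679, 0.1222]
tool_rot: [0.675, 0.738, 0.0, 0.001]
force: [0.7, -0.5, -1.0]
finger_gap: 0.572
```

```bash
python3 - <<'E'
from h import *
st()
go([*sw(0,.047)[:2],.13],down(5.3))
E
```

```text
t 12.03 tcp [0.5505 0.1679 0.1222] yang 5.1 z [ 0.002 -0.001 -1.   ] F [ 0.7 -0.5 -1. ] gap 0.572 q [ 0.1   0.61  1.66 -0.    0.88  0.01]
shift mm [-257.5  -17.8   -7.6] rot deg [ 0.1  0.  -0.2]
```

Emit:
drive_tool(motion=[-60, -4, -8, 0, 0, 0, 40, -120, -8, -8, 0, 0, 0, 40, -180, -12, -8, 0, 0, 0, 40, -230, -16, -8, 0, 0, 0, 40, -252, -18, -8, 0, 0, 0, 40, -257, -18, 10, 0, 0, 0, 40, -257, -18, 40, 0, 0, 0, 40, -257, -18, 45, 0, 0, 0, 40])

```text
t: 13.02
tcp_pos: [0.554, -0.0894, 0.0762]
tool_rot: [0.675, 0.738, -0.0, -0.001]
force: [-0.8, -0.3, -1.9]
finger_gap: 0.573
```

```bash
python3 - <<'E'
from h import *
st();print(ws(manip.sense()['tcp_pos']))
go([*sw(0,.047)[:2],.044],down(5.3))
E
```

```text
t 13.03 tcp [ 0.554  -0.0894  0.0762] yang 5.1 z [-0.001  0.001 -1.   ] F [-0.8 -0.3 -1.9] gap 0.573 q [-0.36  0.67  1.72  0.    0.76 -0.45]
[-0.00156178  0.04796061  0.07618196]
shift mm [-1.   1.6 32.2] rot deg [-0.1 -0.  -0.2]
```

Emit:
drive_tool(motion=[-1, 2, 20, 0, 0, 0, 40, -1, 2, 30, 0, 0, 0, 40, -1, 2, 33, 0, 0, 0, 40, -1, 2, 33, 0, 0, 0, 40, -1, 2, 33, 0, 0, 0, 62, -1, 2, 33, 0, 0, 0, 66, -1, 2, -10, 0, 0, 0, 66, -1, 2, -60, 0, 0, 0, 66])

```text
t: 14.02
tcp_pos: [0.5556, -0.0901, 0.1364]
tool_rot: [0.675, 0.738, -0.001, -0.002]
force: [1.3, 0.6, 0.0]
finger_gap: 0.773
```

```bash
python3 - <<'E'
from h import *
st()
t=snap('top','t4');s=snap('scene','s4')
for n,d,b in(('top',t,(120,150,300,260)),('sc',s,(190,220,330,370))):
  for c,q in whitecaps(d,b): print(n,c,q,onplane(d,c,.044).round(4))
go([.5638,.3942,.14],down(5.3))
E
```

```text
t 14.03 tcp [ 0.5556 -0.0901  0.1364] yang 5.1 z [-0.004  0.002 -1.   ] F [1.3 0.6 0. ] gap 0.773 q [-0.36  0.57  1.67  0.    0.9  -0.45]
top [171.8 188.3] [16, 16, 202] [0.5635 0.3941 0.044 ]
top [124.2 241.6] [9, 25, 90] [0.4008 0.5243 0.044 ]
sc [242.6 283.7] [21, 17, 45] [0.5854 0.2517 0.044 ]
sc [239.9 339. ] [23, 23, 390] [0.5641 0.3944 0.044 ]
shift mm [ 4.835e+02  4.690e+01 -1.000e-01] rot deg [ 0.5  0.2 -0.2]
```

View pics/s4.png

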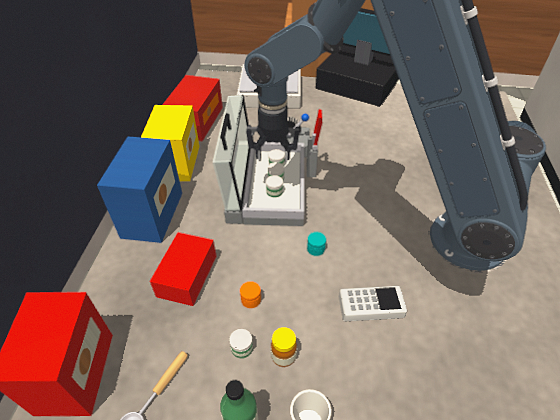

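Three are in. The last, jar A, is still at (0.564, 0.394).

Emit:
drive_tool(motion=[60, 6, 0, 0, 0, 0, 66, 120, 12, 0, 0, 0, 0, 66, 180, 18, 0, 0, 0, 0, 66, 240, 24, 0, 0, 0, 0, 66, 300, 29, 0, 0, 0, 0, 66, 360, 35, 0, 0, 0, 0, 66, 410, 40, 0, 0, 0, 0, 66, 440, 43, 0, 0, 0, 0, 66])

```text
t: 15.12
tcp_pos: [0.5629, 0.3533, 0.1394]
tool_rot: [0.674, 0.739, 0.002, 0.005]
force: [-0.2, -0.0, 0.1]
finger_gap: 0.773
```

```bash
python3 - <<'E'
from h import *
st()
go([.5638,.3942,.08],down(5.3))
E
```

```text
t 15.12 tcp [0.5629 0.3533 0.1394] yang 5.2 z [ 0.009 -0.003 -1.   ] F [-0.2 -0.   0.1] gap 0.773 q [ 0.4   0.68  1.41 -0.01  1.04  0.31]
shift mm [40.9  4.1 59.2] rot deg [ 0.5  0.2 -0.1]
```

Emit:
drive_tool(motion=[30, 4, 0, 0, 0, 0, 66, 41, 4, 0, 0, 0, 0, 66, 41, 4, 20, 0, 0, 0, 66, 41, 4, 50, 0, 0, 0, 66, 41, 4, 60, 0, 0, 0, 66, 41, 4, 60, 0, 0, 0, 66])

```text
t: 15.88
tcp_pos: [0.5631, 0.3927, 0.0777]
tool_rot: [0.675, 0.738, 0.0, 0.004]
force: [-0.1, 0.4, -0.2]
finger_gap: 0.777
```

```bash
python3 - <<'E'
from h import *
st()
go([.5638,.3942,.013],down(5.3))
E
```

```text
t 15.88 tcp [0.5631 0.3927 0.0777] yang 5.2 z [ 0.006 -0.005 -1.   ] F [-0.1  0.4 -0.2] gap 0.777 q [ 0.45  0.79  1.38 -0.01  0.97  0.36]
shift mm [ 1.7  0.4 64.7] rot deg [ 0.3  0.3 -0.1]
```

Emit:
drive_tool(motion=[2, 0, 40, 0, 0, 0, 66, 2, 0, 65, 0, 0, 0, 66, 2, 0, 65, 0, 0, 0, 66, 2, 0, 65, 0, 0, 0, 40, 2, 0, 65, 0, 0, 0, 40, 2, 0, 65, 0, 0, 0, 40, 2, 0, 15, 0, 0, 0, 40, 2, 0, -45, 0, 0, 0, 40])

```text
t: 16.88
tcp_pos: [0.5614, 0.3943, 0.1222]
tool_rot: [0.675, 0.738, -0.001, 0.003]
force: [0.4, 0.7, -2.6]
finger_gap: 0.574
```

```bash
python3 - <<'E'
from h import *
st()
go([*sw(0,.108)[:2],.13],down(5.3))
E
```

```text
t 16.88 tcp [0.5614 0.3943 0.1222] yang 5.2 z [ 0.003 -0.007 -1.   ] F [ 0.4  0.7 -2.6] gap 0.574 q [ 0.45  0.73  1.35 -0.01  1.05  0.37]
shift mm [-421.1  -49.4   -5.1] rot deg [ 0.1  0.4 -0.1]
```

Emit:
drive_tool(motion=[-60, -7, -8, 0, 0, 0, 40, -120, -14, -8, 0, 0, 0, 40, -180, -21, -8, 0, 0, 0, 40, -240, -28, -8, 0, 0, 0, 40, -300, -35, -8, 0, 0, 0, 40, -360, -42, -8, 0, 0, 0, 40, -400, -47, -8, 0, 0, 0, 40, -417, -49, -8, 0, 0, 0, 40])

```text
t: 17.88
tcp_pos: [0.5502, -0.0276, 0.1332]
tool_rot: [0.676, 0.737, -0.001, 0.004]
force: [0.1, -0.1, -0.1]
finger_gap: 0.574
```

```bash
python3 - <<'E'
from h import *
st();print(ws(manip.sense()['tcp_pos']))
go([*sw(0,.108)[:2],.044],down(5.3))
E
```

```text
t 17.88 tcp [ 0.5502 -0.0276  0.1332] yang 5.0 z [ 0.003 -0.007 -1.   ] F [ 0.1 -0.1 -0.1] gap 0.574 q [-0.25  0.56  1.71 -0.01  0.86 -0.33]
[0.00026957 0.10982936 0.13321682]
shift mm [-1.2 -0.5 89.2] rot deg [ 0.2  0.4 -0.3]
```

Emit:
drive_tool(motion=[-1, 0, 40, 0, 0, 0, 40, -1, 0, 70, 0, 0, 0, 40, -1, 0, 84, 0, 0, 0, 40, -1, 0, 89, 0, 0, 0, 40, -1, 0, 89, 0, 0, 0, 40, -1, 0, 89, 0, 0, 0, 64, -1, 0, 89, 0, 0, 0, 66, -1, 0, 40, 0, 0, 0, 66])

```text
t: 18.88
tcp_pos: [0.548, -0.0284, 0.0908]
tool_rot: [0.676, 0.737, -0.003, -0.0]
force: [0.2, 0.2, -0.4]
finger_gap: 0.775
```

```bash
python3 - <<'E'
from h import *
st()
p=manip.sense()['tcp_pos']
go(ws(p)*0+sw(-.13,.20,.22),down(5.3))
E
```

```text
t 18.88 tcp [ 0.548  -0.0284  0.0908] yang 5.0 z [-0.004 -0.005 -1.   ] F [ 0.2  0.2 -0.4] gap 0.775 q [-0.25  0.63  1.74 -0.01  0.77 -0.33]
shift mm [  89.5 -129.1 -128.9] rot deg [-0.3  0.2 -0.3]
```

Now I'll lift clear and look at the tub, lid bar, clamp and lever.

Emit:
drive_tool(motion=[0, 0, -60, 0, 0, 0, 66, 30, -30, -120, 0, 0, 0, 66, 90, -80, -135, 0, 0, 0, 66, 150, -125, -135, 0, 0, 0, 66, 200, -125, -135, 0, 0, 0, 66, 230, -125, -135, 0, 0, 0, 66])

```text
t: 19.62
tcp_pos: [0.4024, 0.1921, 0.2262]
tool_rot: [0.676, 0.737, -0.003, 0.0]
force: [0.7, 0.5, 0.3]
finger_gap: 0.773
```

```bash
python3 - <<'E'
from h import *
st()
t=snap('top','t5');s=snap('scene','s5')
def crop(d,b,f,n):
    x0,y0,x1,y1=b;cv2.imwrite(n,cv2.cvtColor(cv2.resize(d['color'][y0:y1,x0:x1],None,fx=f,fy=f,interpolation=cv2.INTER_CUBIC),cv2.COLOR_RGB2BGR))
crop(t,(290,115,450,235),5,'pics/t5c.png')
crop(s,(205,85,335,235),4,'pics/s5c.png')
E
```

```text
t 19.62 tcp [0.4024 0.1921 0.2262] yang 5.0 z [-0.003 -0.004 -1.   ] F [0.7 0.5 0.3] gap 0.773 q [ 0.2   0.3   1.87 -0.    0.98  0.11]
```

View pics/t5c.png

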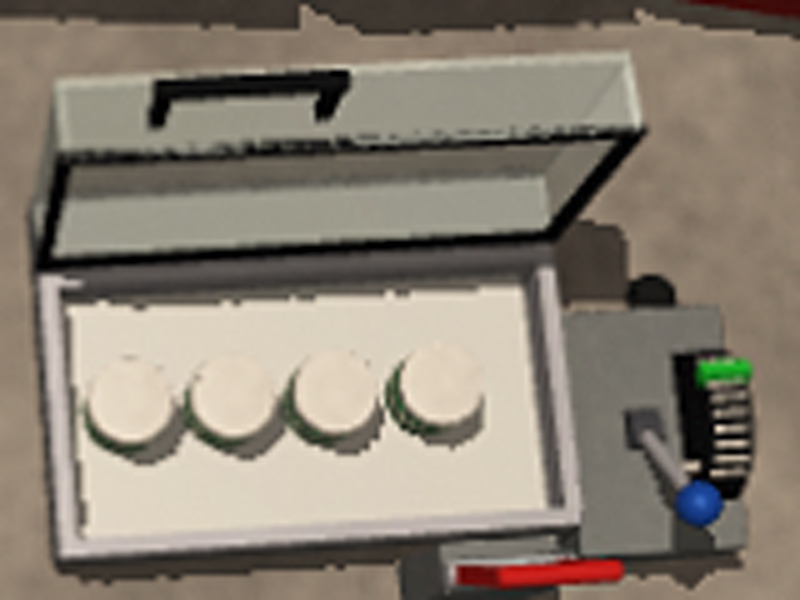

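View pics/s5c.png

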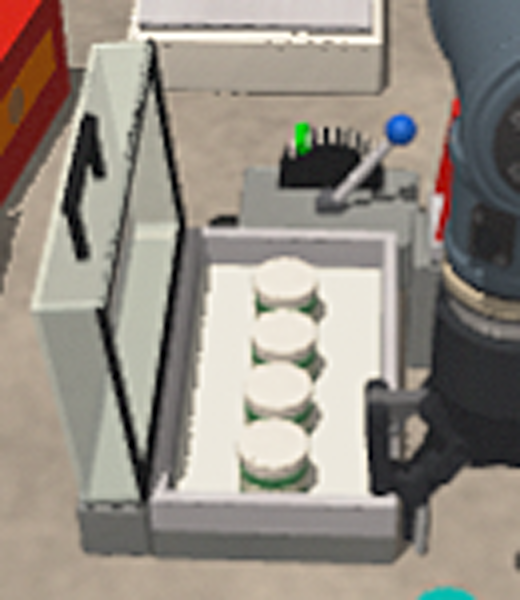

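```bash
python3 - <<'E'
from h import *
t=snap('top');s=snap('scene')
T=lambda x,y:(290+x/5-.4,115+y/5-.4)
S=lambda x,y:(205+x/4-.4,85+y/4-.4)
for a,b in(((155,88),(70,210)),((345,80),(89,122)),((251,84),(79,165))):
    P=tri(t,T(*a),s,S(*b));print(P.round(4),ws(P).round(4),proj(t,P)-T(*a),proj(s,P)-S(*b))
for th in(1.6,1.65,1.7,1.75):
    P=sw(.085-.21*np.cos(th)+.02*np.sin(th),.06,.06+.21*np.sin(th)+.02*np.cos(th))
    pt=proj(t,P);ps=proj(s,P)
    print(th,P.round(4),((pt-[290,115]+.4)*5).round(1),((ps-[205,85]+.4)*4).round(1))
E
```

```text
[ 0.6741 -0.0178  0.2687] [0.1246 0.1082 0.2687] [0.00123618 0.3326122 ] [-0.32756235 -0.10305693]
[ 0.683  -0.1146  0.2681] [0.1246 0.011  0.2681] [-0.00055081  0.143973  ] [-0.13371298 -0.04345822]
[ 0.679  -0.0666  0.2677] [0.125  0.0591 0.2677] [7.54766373e-05 1.46388399e-01] [-0.13992133 -0.04468807]
1.6 [ 0.6651 -0.067   0.2693] [252.5 110. ] [ 99.8 163.9]
1.65 [ 0.6755 -0.0661  0.2678] [250.   91.3] [ 83.7 165.6]
1.7 [ 0.6858 -0.0651  0.2657] [247.4  73.1] [ 67.8 168. ]
1.75 [ 0.696  -0.0642  0.2631] [244.6  55.7] [ 52.2 171.1]
```

All four jars stand in the tub (caps at crop (130,400), (235,395), (335,390), (440,385)). The bar is at (0.679, -0.066, 0.268), which gives a lid angle of about 1.67. I'll go over it now.

```bash
python3 - <<'E'
from h import *
st()
go([.679,-.0662,.33],down(5.3))
E
```

```text
t 19.82 tcp [0.4039 0.1912 0.2258] yang 5.1 z [-0.003 -0.005 -1.   ] F [-0.4 -0.5 -0.2] gap 0.772 q [ 0.19  0.3   1.86 -0.01  0.98  0.11]
shift mm [-281.5  250.5 -103.9] rot deg [-0.2  0.3 -0.2]
```

Emit:
drive_tool(motion=[0, 10, -60, 0, 0, 0, 50, -20, 30, -108, 0, 0, 0, 50, -70, 60, -108, 0, 0, 0, 45, -120, 95, -108, 0, 0, 0, 40, -165, 135, -108, 0, 0, 0, 40, -210, 175, -108, 0, 0, 0, 40, -250, 215, -106, 0, 0, 0, 40, -275, 244, -105, 0, 0, 0, 40])

```text
t: 20.82
tcp_pos: [0.6731, -0.0653, 0.3303]
tool_rot: [0.676, 0.736, -0.003, 0.0]
force: [-0.6, -0.1, -0.1]
finger_gap: 0.472
```

```bash
python3 - <<'E'
from h import *
st()
go([.679,-.0662,.252],down(5.3))
E
```

```text
t 20.82 tcp [ 0.6731 -0.0653  0.3303] yang 4.9 z [-0.004 -0.006 -1.   ] F [-0.6 -0.1 -0.1] gap 0.472 q [-0.26  0.52  1.16 -0.01  1.46 -0.34]
shift mm [-1.   6.1 78.2] rot deg [-0.3  0.3 -0.4]
```

Emit:
drive_tool(motion=[-1, 6, 0, 0, 0, 0, 40, -1, 6, 20, 0, 0, 0, 40, -1, 6, 45, 0, 0, 0, 40, -1, 6, 65, 0, 0, 0, 40, -1, 6, 78, 0, 0, 0, 40, -1, 6, 78, 0, 0, 0, 40])

```text
t: 21.58
tcp_pos: [0.6778, -0.0663, 0.2513]
tool_rot: [0.677, 0.736, -0.004, -0.001]
force: [-0.9, 0.0, 0.1]
finger_gap: 0.468
```

```bash
python3 - <<'E'
from h import *
st()
t=snap('top','t6');s=snap('scene','s6')
cv2.imwrite('pics/s6c.png',cv2.cvtColor(cv2.resize(s['color'][60:220,190:350],None,fx=3.7,fy=3.7),cv2.COLOR_RGB2BGR))
E
```

```text
t 21.57 tcp [ 0.6778 -0.0663  0.2513] yang 4.8 z [-0.007 -0.005 -1.   ] F [-0.9  0.   0.1] gap 0.468 q [-0.26  0.59  1.25 -0.01  1.3  -0.34]
```

View pics/s6c.png

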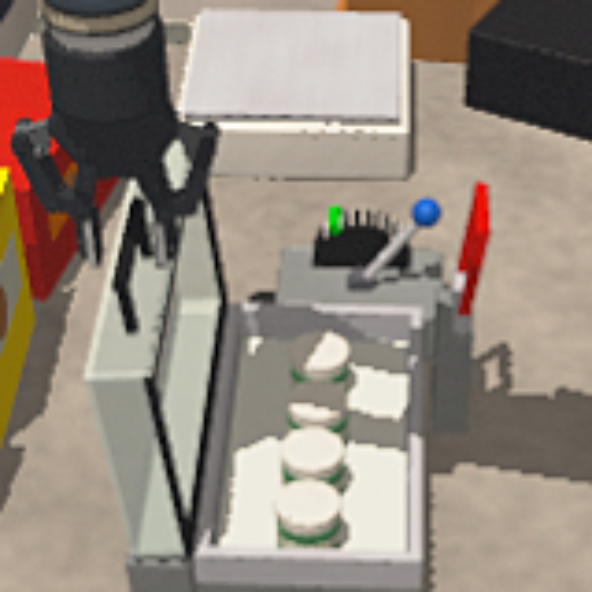

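The fingers straddle the bar, at crop (90,245) and (165,240). Closing.

Emit:
drive_tool(motion=[0, 0, 0, 0, 0, 0, 5, 0, 0, 0, 0, 0, 0, 5, 0, 0, 0, 0, 0, 0, 5, 0, 0, 0, 0, 0, 0, 5, 0, 0, 0, 0, 0, 0, 5], force=35)

```text
t: 22.3
tcp_pos: [0.6797, -0.0666, 0.2542]
tool_rot: [0.676, 0.736, -0.003, 0.002]
force: [-0.6, -1.3, 4.6]
finger_gap: 0.122
```

```bash
cat >> h.py <<'E'
def arc(x0,z0,R,phi0,th_list,y,zoff,off=0.):
    s=manip.sense();R0=Ro.from_quat(s['tool_rot'])
    for th in th_list:
        ph=th+phi0
        P=sw(x0-R*np.cos(ph),y,z0+R*np.sin(ph)+zoff)
        print(round(th,3),(R0.inv().apply(P-s['tcp_pos'])*1000).round(0).astype(int).tolist())
E
python3 - <<'E'
from h import *
st();p=ws(manip.sense()['tcp_pos']);print(p)
b=p+[0,0,.0187]-[.085,0,.06]
print('theta',np.arctan2(b[2],-b[0])-np.arctan2(.02,.21),np.hypot(b[0],b[2]))
arc(.085,.06,.211,.095,np.arange(1.6,-.03,-.11),p[1],-.0187)
E
```

```text
t 22.3 tcp [ 0.6797 -0.0666  0.2542] yang 4.9 z [-0.001 -0.006 -1.   ] F [-0.6 -1.3  4.6] gap 0.122 q [-0.26  0.59  1.25 -0.01  1.3  -0.34]
[0.1256592  0.05915542 0.25423618]
theta 1.6645189596637273 0.2167832734016515
1.6 [0, -15, 4]
1.49 [0, -38, 2]
1.38 [0, -61, 3]
1.27 [-1, -84, 7]
1.16 [-1, -106, 13]
1.05 [-1, -128, 21]
0.94 [-1, -148, 32]
0.83 [-1, -168, 45]
0.72 [-1, -185, 60]
0.61 [-1, -201, 76]
0.5 [-1, -215, 95]
0.39 [-1, -227, 115]
0.28 [-1, -237, 136]
0.17 [-1, -244, 158]
0.06 [-1, -249, 181]
```

Emit:
drive_tool(motion=[0, -15, 0, 0, 0, 0, 5, 0, -38, -2, 0, 0, 0, 5, 0, -61, -2, 0, 0, 0, 5, -1, -84, 2, 0, 0, 0, 5, -1, -106, 8, 0, 0, 0, 5, -1, -128, 16, 0, 0, 0, 5, -1, -148, 27, 0, 0, 0, 5, -1, -148, 27, 0, 0, 0, 5])

```text
t: 23.3
tcp_pos: [0.5301, -0.0805, 0.2275]
tool_rot: [0.676, 0.737, -0.004, 0.001]
force: [-6.0, -1.6, 5.8]
finger_gap: 0.125
```

```bash
python3 - <<'E'
from h import *
st();p=ws(manip.sense()['tcp_pos']);print(p)
for o in(.0137,.0187):
    b=p+[0,0,o]-[.085,0,.06]
    print('theta',np.arctan2(b[2],-b[0])-np.arctan2(.02,.21),np.hypot(b[0],b[2]))
arc(.085,.06,.211,.095,np.arange(.85,-.07,-.11),p[1],-.0137)
s=snap('scene','s7')
cv2.imwrite('pics/s7c.png',cv2.cvtColor(cv2.resize(s['color'][60:220,190:350],None,fx=3.7,fy=3.7),cv2.COLOR_RGB2BGR))
E
```

```text
t 23.3 tcp [ 0.5301 -0.0805  0.2275] yang 4.9 z [-0.005 -0.007 -1.   ] F [-6.  -1.6  5.8] gap 0.125 q [-0.35  0.41  1.66 -0.01  1.07 -0.44]
[-0.02458742  0.05902066  0.2274841 ]
theta 0.9318737699545885 0.21174768045256642
theta 0.9438517969874598 0.21604148017889335
0.85 [0, -14, 10]
0.74 [0, -32, 25]
0.63 [0, -48, 42]
0.52 [0, -62, 60]
0.41 [0, -75, 79]
0.3 [0, -85, 100]
0.19 [0, -92, 122]
0.08 [0, -97, 145]
-0.03 [0, -100, 168]
```

View pics/s7c.png

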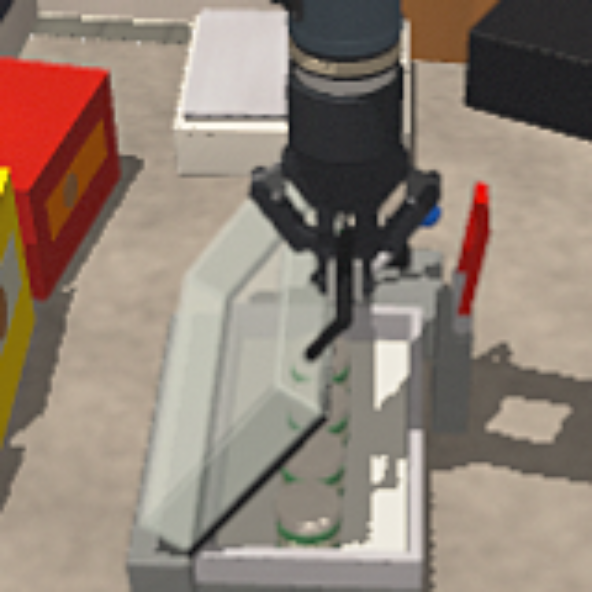

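The lid follows and is at about 0.93. Continuing the arc.

Emit:
drive_tool(motion=[0, -14, 10, 0, 0, 0, 5, 0, -32, 25, 0, 0, 0, 5, 0, -48, 42, 0, 0, 0, 5, 0, -62, 60, 0, 0, 0, 5, 0, -75, 79, 0, 0, 0, 5, 0, -85, 100, 0, 0, 0, 5, 0, -92, 122, 0, 0, 0, 5, 0, -92, 122, 0, 0, 0, 5])

```text
t: 24.35
tcp_pos: [0.4374, -0.0891, 0.1047]
tool_rot: [0.677, 0.736, -0.005, -0.001]
force: [-1.6, -1.2, -3.0]
finger_gap: 0.124
```

```bash
python3 - <<'E'
from h import *
st();p=ws(manip.sense()['tcp_pos']);print(p)
for o in(.0137,.0187):
    b=p+[0,0,o]-[.085,0,.06]
    print('theta',np.arctan2(b[2],-b[0])-np.arctan2(.02,.21),np.hypot(b[0],b[2]))
arc(.085,.06,.211,.095,[.15,.1,.05,0,-.02],p[1],-.0137)
E
```

```text
t 24.35 tcp [ 0.4374 -0.0891  0.1047] yang 4.9 z [-0.009 -0.005 -1.   ] F [-1.6 -1.2 -3. ] gap 0.124 q [-0.45  0.52  1.98 -0.01  0.64 -0.52]
[-0.11766995  0.05896701  0.10474339]
theta 0.18579904223078206 0.21092827484283155
theta 0.20842320474698547 0.21236800850507
0.15 [0, -2, 7]
0.1 [0, -4, 18]
0.05 [0, -6, 28]
0 [0, -7, 38]
-0.02 [0, -7, 43]
```

Emit:
drive_tool(motion=[0, -4, 18, 0, 0, 0, 5, 0, -6, 28, 0, 0, 0, 5, 0, -7, 36, 0, 0, 0, 5, 0, -7, 40, 0, 0, 0, 5, 0, -7, 42, 0, 0, 0, 5, 0, -7, 42, 0, 0, 0, 5])

```text
t: 25.1
tcp_pos: [0.4294, -0.0898, 0.0626]
tool_rot: [0.676, 0.737, -0.005, -0.002]
force: [-4.3, -2.4, -1.3]
finger_gap: 0.122
```

```bash
python3 - <<'E'
from h import *
st();p=ws(manip.sense()['tcp_pos']);print(p)
for o in(.0137,.0187):
    b=p+[0,0,o]-[.085,0,.06]
    print('theta',np.arctan2(b[2],-b[0])-np.arctan2(.02,.21),np.hypot(b[0],b[2]))
s=snap('scene','s8')
cv2.imwrite('pics/s8c.png',cv2.cvtColor(cv2.resize(s['color'][60:220,190:350],None,fx=3.7,fy=3.7),cv2.COLOR_RGB2BGR))
E
```

```text
t 25.1 tcp [ 0.4294 -0.0898  0.0626] yang 4.9 z [-0.01  -0.005 -1.   ] F [-4.3 -2.4 -1.3] gap 0.122 q [-0.46  0.61  2.02 -0.02  0.52 -0.52]
[-0.12573277  0.05899483  0.0626007 ]
theta -0.017752945519429936 0.21136228271226273
theta 0.005785364573775889 0.21180656645395313
```

View pics/s8c.png

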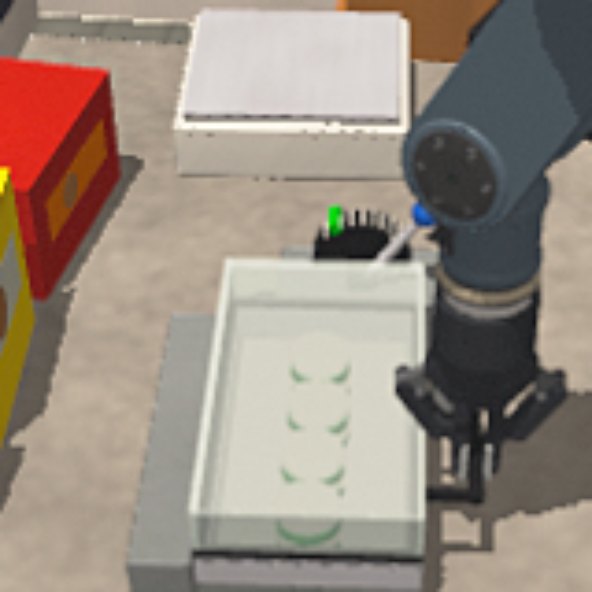

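It looks shut. I'll press a little further to feel the stop.

Emit:
drive_tool(motion=[0, 0, 3, 0, 0, 0, 5, 0, 0, 6, 0, 0, 0, 5, 0, 0, 6, 0, 0, 0, 5])

```text
t: 25.52
tcp_pos: [0.4294, -0.0899, 0.0609]
tool_rot: [0.676, 0.737, -0.005, -0.001]
force: [-8.1, -0.4, 49.0]
finger_gap: 0.123
```

```bash
python3 - <<'E'
from h import *
st()
E
```

```text
t 25.52 tcp [ 0.4294 -0.0899  0.0609] yang 4.9 z [-0.008 -0.007 -1.   ] F [-8.1 -0.4 49. ] gap 0.123 q [-0.46  0.61  2.03 -0.02  0.51 -0.52]
```

Hard stop reached (49 N upward reaction), so the lid is shut. I'll relax, release and go up.

Emit:
drive_tool(motion=[0, 0, -4, 0, 0, 0, 5, 0, 0, -4, 0, 0, 0, 32, 0, 0, -4, 0, 0, 0, 32, 0, 0, -4, 0, 0, 0, 32, 0, 0, -50, 0, 0, 0, 32, 0, 0, -110, 0, 0, 0, 10, 0, 0, -160, 0, 0, 0, 0, 0, 0, -180, 0, 0, 0, 0])

```text
t: 26.52
tcp_pos: [0.4333, -0.0894, 0.2436]
tool_rot: [0.676, 0.737, -0.004, 0.003]
force: [-0.4, 0.3, -0.2]
finger_gap: -0.005
```

```bash
python3 - <<'E'
from h import *
st()
t=snap('top','t9');s=snap('scene','s9')
cv2.imwrite('pics/s9c.png',cv2.cvtColor(cv2.resize(s['color'][70:230,200:350],None,fx=3.7,fy=3.7),cv2.COLOR_RGB2BGR))
cv2.imwrite('pics/t9c.png',cv2.cvtColor(cv2.resize(t['color'][130:250,290:450],None,fx=5,fy=5),cv2.COLOR_RGB2BGR))
go(sw(-.18,-.09,.24),down(5.3))
for th in (1.5,1.6,1.7,1.8,1.9):
    P=sw(-.115+.085*np.cos(th),-.09,.118+.085*np.sin(th));print(th,((proj(t,P)-[290,130])*5).round(),((proj(s,P)-[200,70])*3.7).round())
E
```

```text
t 26.52 tcp [ 0.4333 -0.0894  0.2436] yang 4.9 z [-0.001 -0.009 -1.   ] F [-0.4  0.3 -0.2] gap -0.005 q [-0.45  0.26  1.86 -0.01  1.02 -0.53]
shift mm [-149.2  -57.4    4.3] rot deg [-0.1  0.5 -0.4]
1.5 [551. 465.] [421. 173.]
1.6 [553. 481.] [432. 173.]
1.7 [554. 497.] [443. 174.]
1.8 [555. 513.] [453. 176.]
1.9 [555. 529.] [464. 179.]
```

View pics/s9c.png

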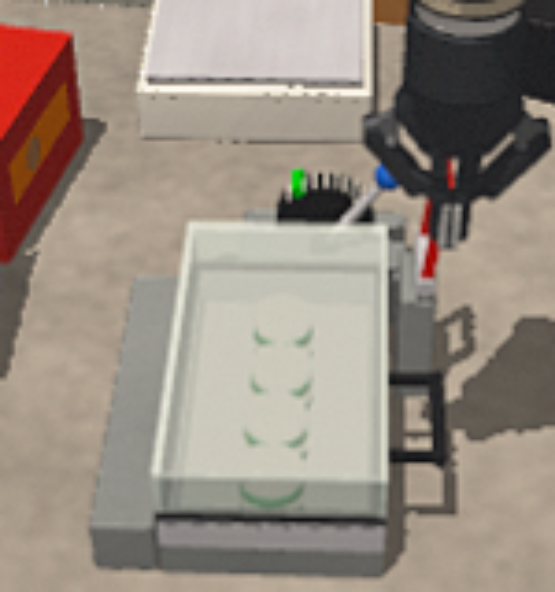

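View pics/t9c.png

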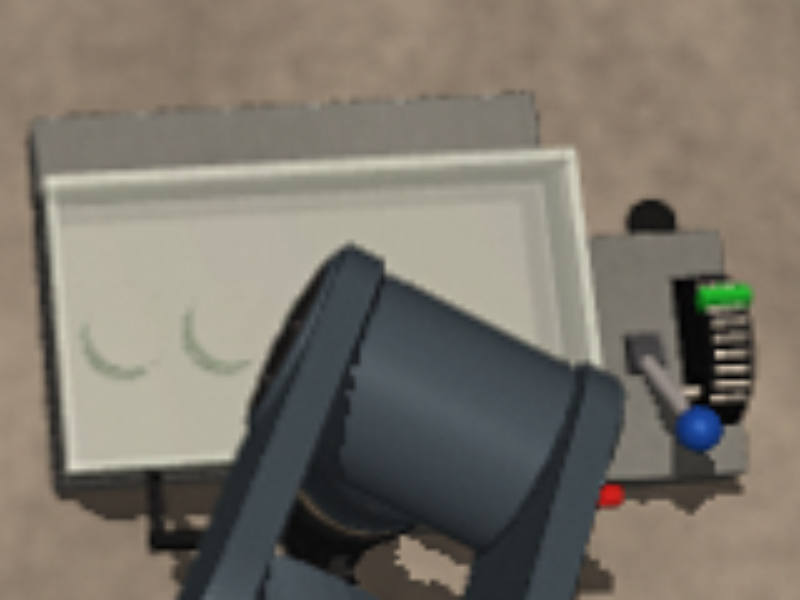

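The lid is down, with its front edge on the rim and the bar in front at crop (440,415). The clamp bar is near angle 1.7. I'll move behind it with closed fingers.

Emit:
drive_tool(motion=[0, -40, 4, 0, 0, 0, 0, -10, -60, 4, 0, 0, 0, 0, -60, -60, 4, 0, 0, 0, 0, -110, -58, 4, 0, 0, 0, 0, -145, -58, 4, 0, 0, 0, 0, -149, -58, 30, 0, 0, 0, 0, -149, -58, 52, 0, 0, 0, 0, -149, -58, 54, 0, 0, 0, 0])

```text
t: 27.62
tcp_pos: [0.3872, -0.2424, 0.1875]
tool_rot: [0.676, 0.737, -0.004, -0.0]
force: [0.3, 0.4, -0.6]
finger_gap: -0.001
```

```bash
python3 - <<'E'
from h import *
st();print(ws(manip.sense()['tcp_pos']))
for x,z in((-.15,.19),(-.13,.19),(-.11,.188),(-.09,.18),(-.083,.176)): go(sw(x,-.09,z))
E
```

```text
t 27.62 tcp [ 0.3872 -0.2424  0.1875] yang 4.9 z [-0.006 -0.005 -1.   ] F [ 0.3  0.4 -0.6] gap -0.001 q [-0.8   0.37  1.89 -0.01  0.88 -0.88]
[-0.18179647 -0.08902486  0.18751725]
shift mm [-0.8 31.8 -2.7] rot deg [0. 0. 0.]
shift mm [-0.6 51.8 -2.8] rot deg [0. 0. 0.]
shift mm [-0.5 71.8 -0.9] rot deg [0. 0. 0.]
shift mm [-0.3 91.8  7. ] rot deg [0. 0. 0.]
shift mm [-0.3 98.9 10.9] rot deg [0. 0. 0.]
```

Emit:
drive_tool(motion=[0, 20, -2, 0, 0, 0, 0, 0, 35, -2, 0, 0, 0, 0, 0, 50, -2, 0, 0, 0, 0, 0, 65, -1, 0, 0, 0, 0, 0, 80, 2, 0, 0, 0, 0, 0, 92, 7, 0, 0, 0, 0, 0, 100, 11, 0, 0, 0, 0, 0, 100, 11, 0, 0, 0, 0])

```text
t: 28.62
tcp_pos: [0.4875, -0.2337, 0.1753]
tool_rot: [0.676, 0.737, -0.003, -0.0]
force: [0.7, 0.2, 1.2]
finger_gap: -0.001
```

```bash
python3 - <<'E'
from h import *
st();print(ws(manip.sense()['tcp_pos']))
t=snap('top','t10');s=snap('scene','s10')
cv2.imwrite('pics/s10c.png',cv2.cvtColor(cv2.resize(s['color'][70:230,200:350],None,fx=3.7,fy=3.7),cv2.COLOR_RGB2BGR))
E
```

```text
t 28.62 tcp [ 0.4875 -0.2337  0.1753] yang 4.9 z [-0.005 -0.004 -1.   ] F [0.7 0.2 1.2] gap -0.001 q [-0.65  0.49  1.7  -0.01  0.95 -0.73]
[-0.08105134 -0.0896796   0.17531697]
```

View pics/s10c.png

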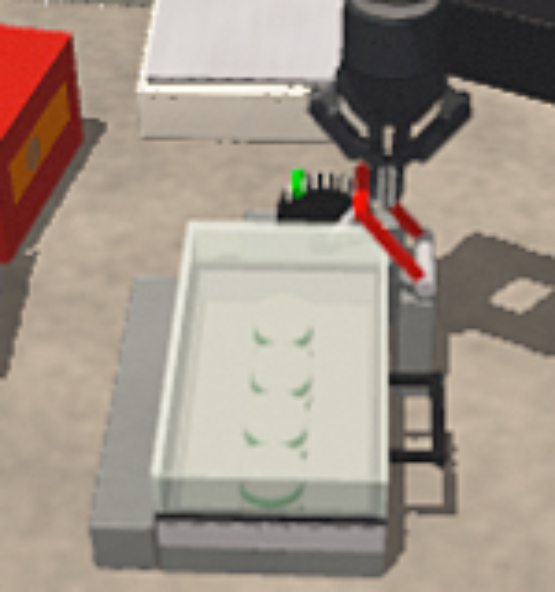

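The clamp is pushed over to roughly 50° (bar at crop (360,195)). Next I'll go above the bar and press it down.

```bash
python3 - <<'E'
from h import *
for x,z in((-.085,.22),(-.05,.22),(-.045,.18),(-.038,.16),(-.032,.14),(-.03,.126),(-.03,.122)): go(sw(x,-.09,z),down(5.3))
E
```

```text
shift mm [ -0.2  -4.  -44. ] rot deg [-0.3  0.3 -0.4]
shift mm [  0.   31.  -44.2] rot deg [-0.3  0.3 -0.4]
shift mm [ 0.2 36.2 -4.2] rot deg [-0.3  0.3 -0.4]
shift mm [ 0.4 43.3 15.8] rot deg [-0.3  0.3 -0.4]
shift mm [ 0.5 49.4 35.8] rot deg [-0.3  0.3 -0.4]
shift mm [ 0.6 51.5 49.8] rot deg [-0.3  0.3 -0.4]
shift mm [ 0.6 51.5 53.8] rot deg [-0.3  0.3 -0.4]
```

Emit:
drive_tool(motion=[0, -4, -44, 0, 0, 0, 0, 0, 31, -44, 0, 0, 0, 0, 0, 31, -44, 0, 0, 0, 0, 0, 34, -25, 0, 0, 0, 0, 0, 37, -4, 0, 0, 0, 0, 0, 43, 16, 0, 0, 0, 0, 0, 49, 36, 0, 0, 0, 0, 0, 49, 40, 0, 0, 0, 0])

```text
t: 29.72
tcp_pos: [0.5501, -0.2293, 0.1404]
tool_rot: [0.679, 0.734, 0.007, 0.013]
force: [26.4, 15.1, 12.9]
finger_gap: -0.001
```

```bash
python3 - <<'E'
from h import *
st();print(ws(manip.sense()['tcp_pos']))
t=snap('top','t11');s=snap('scene','s11')
cv2.imwrite('pics/s11c.png',cv2.cvtColor(cv2.resize(s['color'][70:230,200:350],None,fx=3.7,fy=3.7),cv2.COLOR_RGB2BGR))
E
```

```text
t 29.73 tcp [ 0.5501 -0.2293  0.1404] yang 4.5 z [ 0.029 -0.007 -1.   ] F [26.4 15.1 12.9] gap -0.001 q [-0.59  0.59  1.61  0.01  0.91 -0.67]
[-0.01832906 -0.09096628  0.14040878]
```

View pics/s11c.png

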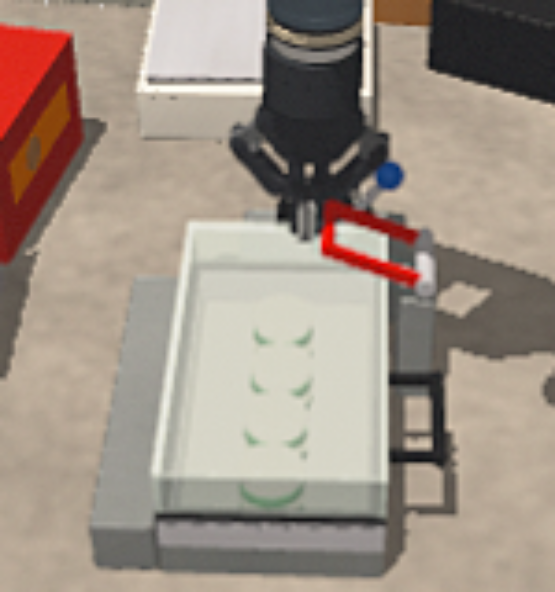

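The fingers slid off to the far side of the bar and the clamp is nearly down. I'll back off up and away, then press from above.

Emit:
drive_tool(motion=[0, 10, -5, 0, 0, 0, 0, 0, 12, -30, 0, 0, 0, 0, 0, 10, -60, 0, 0, 0, 0, 0, 10, -60, 0, 0, 0, 0])

```text
t: 30.32
tcp_pos: [0.5591, -0.2288, 0.2028]
tool_rot: [0.679, 0.734, 0.008, 0.015]
force: [-0.7, -0.4, -0.1]
finger_gap: -0.002
```

```bash
python3 - <<'E'
from h import *
st();print(ws(manip.sense()['tcp_pos']))
t=snap('top','t12');s=snap('scene','s12')
cv2.imwrite('pics/s12c.png',cv2.cvtColor(cv2.resize(s['color'][120:170,270:330],None,fx=10,fy=10),cv2.COLOR_RGB2BGR))
for th in (0,.1,.2,.3,.4):
    P=sw(-.115+.085*np.cos(th),-.09,.118+.085*np.sin(th));P2=sw(-.115+.085*np.cos(th),-.055,.118+.085*np.sin(th));print(th,((proj(s,P)-[270,120])*10).round(),((proj(s,P2)-[270,120])*10).round())
for x,z in((-.038,.19),(-.036,.15),(-.034,.135),(-.034,.124)): go(sw(x,-.09,z),down(5.3))
E
```

```text
t 30.32 tcp [ 0.5591 -0.2288  0.2028] yang 4.5 z [ 0.033 -0.01  -0.999] F [-0.7 -0.4 -0.1] gap -0.002 q [-0.58  0.52  1.54  0.01  1.05 -0.66]
[-0.00936325 -0.091307    0.20284639]
0 [162. 201.] [159. 272.]
0.1 [163. 178.] [160. 249.]
0.2 [168. 155.] [165. 226.]
0.3 [175. 133.] [172. 203.]
0.4 [185. 111.] [183. 181.]
shift mm [ -0.1 -27.5   9.5] rot deg [ 1.6  0.5 -0.8]
shift mm [  0.3 -26.6  49.6] rot deg [ 1.6  0.5 -0.8]
shift mm [  0.5 -25.   64.6] rot deg [ 1.6  0.5 -0.8]
shift mm [  0.6 -25.3  75.6] rot deg [ 1.6  0.5 -0.8]
```

View pics/s12c.png

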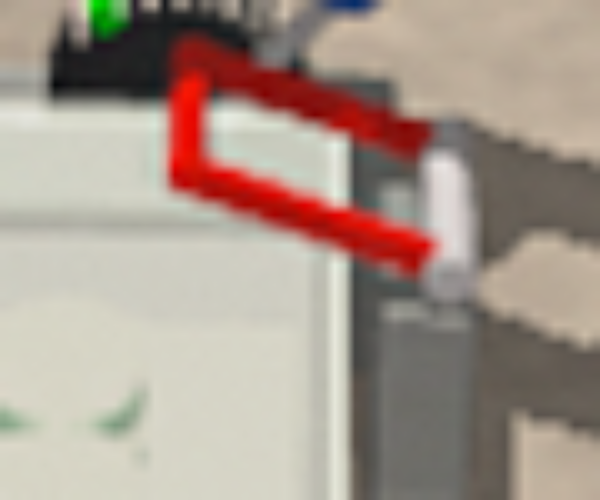

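Emit:
drive_tool(motion=[0, -27, 10, 1.6, 0.5, 0, 0, 0, -29, 15, 1.6, 0.5, 0, 0, 0, -29, 20, 1.6, 0.5, 0, 0, 0, -29, 30, 1.6, 0.5, 0, 0, 0, -29, 30, 1.6, 0.5, 0, 0])

```text
t: 31.05
tcp_pos: [0.5294, -0.2299, 0.1683]
tool_rot: [0.679, 0.734, -0.0, -0.001]
force: [0.6, 0.2, -0.2]
finger_gap: -0.0
```

```bash
python3 - <<'E'
from h import *
st();print(ws(manip.sense()['tcp_pos']))
for x,z in((-.038,.161),(-.034,.15),(-.032,.139),(-.030,.128),(-.030,.121)): go(sw(x,-.09,z),down(5.3))
E
```

```text
t 31.05 tcp [ 0.5294 -0.2299  0.1683] yang 4.5 z [-0.002  0.001 -1.   ] F [ 0.6  0.2 -0.2] gap -0.0 q [-0.6   0.54  1.61 -0.    0.98 -0.68]
[-0.03900219 -0.08968868  0.16831548]
shift mm [-0.3  1.   7.3] rot deg [-0.1 -0.1 -0.8]
shift mm [-0.3  5.  18.3] rot deg [-0.1 -0.1 -0.8]
shift mm [-0.3  7.1 29.3] rot deg [-0.1 -0.1 -0.8]
shift mm [-0.2  9.1 40.3] rot deg [-0.1 -0.1 -0.8]
shift mm [-0.2  9.1 47.3] rot deg [-0.1 -0.1 -0.8]
```

Emit:
drive_tool(motion=[0, 1, 7, 0, 0, 0, 0, 0, 3, 13, 0, 0, 0, 0, 0, 5, 19, 0, 0, 0, 0, 0, 6, 24, 0, 0, 0, 0, 0, 7, 30, 0, 0, 0, 0, 0, 7, 30, 0, 0, 0, 0])

```text
t: 31.8
tcp_pos: [0.5359, -0.2294, 0.1377]
tool_rot: [0.679, 0.734, -0.001, -0.002]
force: [-0.4, 0.9, -0.4]
finger_gap: 0.001
```

```bash
python3 - <<'E'
from h import *
st();print(ws(manip.sense()['tcp_pos']))
s=snap('scene','s13')
cv2.imwrite('pics/s13c.png',cv2.cvtColor(cv2.resize(s['color'][110:170,260:330],None,fx=8,fy=8),cv2.COLOR_RGB2BGR))
for x,z in((-.030,.134),(-.030,.128),(-.030,.121)): go(sw(x,-.09,z),down(5.3))
E
```

```text
t 31.8 tcp [ 0.5359 -0.2294  0.1377] yang 4.5 z [-0.003  0.001 -1.   ] F [-0.4  0.9 -0.4] gap 0.001 q [-0.6   0.59  1.62 -0.    0.93 -0.67]
[-0.03245185 -0.08975728  0.13774519]
shift mm [-0.4  2.8  3.7] rot deg [-0.2 -0.1 -0.8]
shift mm [-0.4  2.8  9.7] rot deg [-0.2 -0.1 -0.8]
shift mm [-0.4  2.9 16.7] rot deg [-0.2 -0.1 -0.8]
```

View pics/s13c.png

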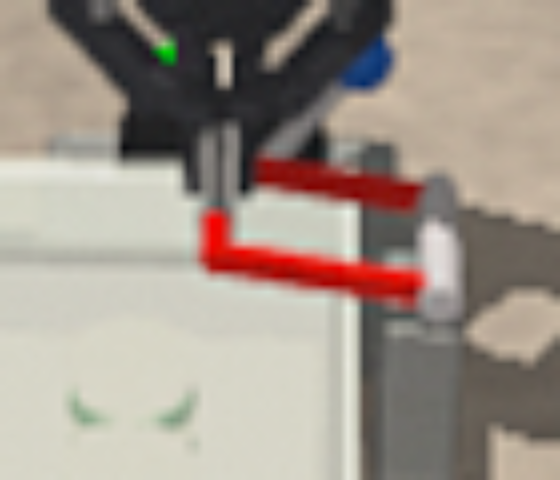

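Fingertips are on top of the bar and it is going down. Pressing to the stop.

Emit:
drive_tool(motion=[0, 2, 5, 0, 0, 0, 0, 0, 3, 10, 0, 0, 0, 0, 0, 3, 14, 0, 0, 0, 0, 0, 3, 16, 0, 0, 0, 0, 0, 3, 17, 0, 0, 0, 0])

```text
t: 32.48
tcp_pos: [0.5384, -0.229, 0.1234]
tool_rot: [0.679, 0.735, -0.001, -0.002]
force: [-7.4, 1.6, 22.1]
finger_gap: -0.0
```

```bash
python3 - <<'E'
from h import *
st();print(ws(manip.sense()['tcp_pos']))
E
```

```text
t 32.48 tcp [ 0.5384 -0.229   0.1234] yang 4.5 z [-0.004  0.001 -1.   ] F [-7.4  1.6 22.1] gap -0.0 q [-0.59  0.62  1.63 -0.    0.9  -0.67]
[-0.02999967 -0.08964062  0.12340966]
```

The stop is at z = 0.1234, where 0.124 was expected, with a 22 N reaction. I'll rise and measure the clamp, lever and mark.

Emit:
drive_tool(motion=[0, 0, -40, 0, 0, 0, 0, 0, 0, -90, 0, 0, 0, 0, 50, -40, -110, 0, 0, 0, 0, 110, -90, -120, 0, 0, 0, 0, 170, -120, -120, 0, 0, 0, 0, 230, -120, -120, 0, 0, 0, 0, 290, -120, -120, 0, 0, 0, 0, 320, -120, -120, 0, 0, 0, 0])

```text
t: 33.48
tcp_pos: [0.3931, 0.0825, 0.2443]
tool_rot: [0.678, 0.735, -0.001, -0.002]
force: [0.4, -0.5, -0.9]
finger_gap: -0.001
```

```bash
python3 - <<'E'
from h import *
st()
t=snap('top','t14');s=snap('scene','s14')
cv2.imwrite('pics/s14c.png',cv2.cvtColor(cv2.resize(s['color'][95:165,250:330],None,fx=7.5,fy=7.5,interpolation=cv2.INTER_CUBIC),cv2.COLOR_RGB2BGR))
cv2.imwrite('pics/t14c.png',cv2.cvtColor(cv2.resize(t['color'][160:240,370:450],None,fx=7.5,fy=7.5,interpolation=cv2.INTER_CUBIC),cv2.COLOR_RGB2BGR))
for th in (-.7,-.65,-.6,-.55):
    P=sw(-.03+.095*np.sin(th),-.2,.05+.095*np.cos(th));print(th,((proj(s,P)-[250,95]+.5)*7.5).round(),((proj(t,P)-[370,160]+.5)*7.5).round())
for th in (.3,.4,.5,.6,.7):
  for dy in(-.015,.015):
    P=sw(-.03+.054*np.sin(th),-.238+dy,.05+.054*np.cos(th));print(th,dy,((proj(s,P)-[250,95]+.5)*7.5).round(),((proj(t,P)-[370,160]+.5)*7.5).round())
E
```

```text
t 33.48 tcp [0.3931 0.0825 0.2443] yang 4.6 z [-0.003  0.001 -1.   ] F [ 0.4 -0.5 -0.9] gap -0.001 q [-0.07  0.21  1.94  0.    1.   -0.15]
-0.7 [425. 182.] [443. 436.]
-0.65 [417. 176.] [445. 425.]
-0.6 [408. 170.] [447. 414.]
-0.55 [399. 164.] [448. 402.]
0.3 -0.015 [249. 151.] [530. 237.]
0.3 0.015 [247. 189.] [457. 241.]
0.4 -0.015 [237. 154.] [527. 225.]
0.4 0.015 [235. 192.] [453. 229.]
0.5 -0.015 [226. 158.] [523. 214.]
0.5 0.015 [224. 197.] [449. 218.]
0.6 -0.015 [216. 163.] [519. 204.]
0.6 0.015 [213. 202.] [445. 208.]
0.7 -0.015 [207. 170.] [514. 195.]
0.7 0.015 [204. 208.] [441. 199.]
```

View pics/s14c.png

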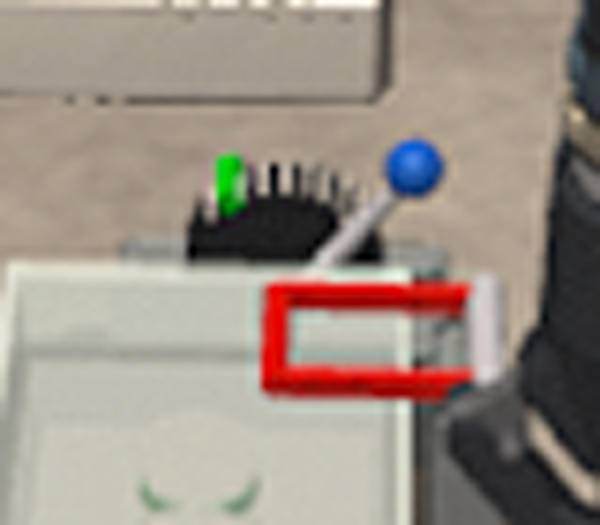

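View pics/t14c.png

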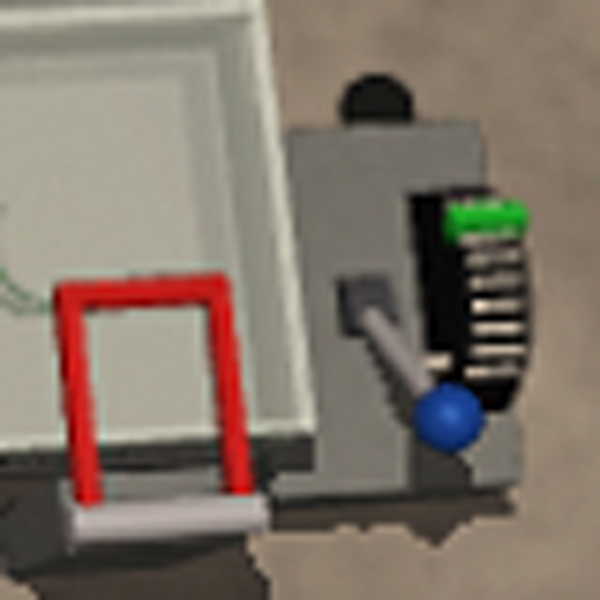

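Clamp lies flat on the lid, and the ball reads about -0.62. Next I'll refine the mark angle from raw green pixels in both views.

```bash
python3 - <<'E'
from h import *
t=snap('top');s=snap('scene')
def g(d,b):
    x0,y0,x1,y1=b;c=d['color'][y0:y1,x0:x1].astype(int);e=c[...,1]-np.maximum(c[...,0],c[...,2])
    return e
print(g(t,(427,183,442,194)));print(g(s,(276,113,286,126)))
for nm,d,b in(('t',t,(427,183,442,194)),('s',s,(276,113,286,126))):
    e=np.clip(g(d,b),0,None).astype(float);e[e<25]=0
    yy,xx=np.mgrid[b[1]:b[3],b[0]:b[2]];print(nm,'centroid',(e*xx).sum()/e.sum(),(e*yy).sum()/e.sum())
def M(r,th,y):return sw(-.03+r*np.sin(th),y,.05+r*np.cos(th))
for th in(.4,.45,.5,.55,.6):
    w=.0045
    def pts(d):
        P=[]
        for r in(.045,.054):
            for a in(-1,1):
                for y in(-.253,-.223):
                    base=M(r,th,y);tang=sw(np.cos(th),0,-np.sin(th))-sw(0,0,0);P.append(proj(d,base+a*w*tang))
        return np.array(P)
    for d in(t,s):
        p=pts(d);h=cv2.convexHull(p.astype(np.float32));m=cv2.moments(h);print(th,p.min(0).round(1),p.max(0).round(1),'hull c',round(m['m10']/m['m00'],1),round(m['m01']/m['m00'],1))
E
```

```text
[[ -4  -5  -5  -5  -5  -3  -4  -6 -16 -15 -14 -14 -16 -17 -16]
 [ -4  -4  -5  -4  -5  -4  -3  -5 -15 -17 -17 -17 -16 -15 -16]
 [ -3  -2  -3  -1  -3  -1  -3  -3 -14 -18 -19 -20 -19 -17 -16]
 [ -1  -1  -7 -11 -12 -16  20  19  17  12  11  17   2 -19 -15]
 [ -1  -3  10  63  64  41  79  76  64  69 104 107  72   1 -16]
 [ -1  -6  40 120 136 135 134 133 134 134 133 135 121  36 -19]
 [ -2   6  58  93 120 115 115 115 115 109 111 109  99  32 -19]
 [ -2   3  55  84  96  89  89  83  81  73  55  60  58  10 -18]
 [  0  -5  38  61  31   3   5  16  17  22  22  28  20 -12 -17]
 [ -1  -2  16  23   5 -15 -14 -12 -11  -9  -7  -6 -13 -18 -16]
 [  1  -1  -3  -2  -3  -4  -7  -8  -8  -8 -10 -11  -9 -13 -14]]
[[-14 -15 -15 -15 -15 -19 -16 -15 -13 -12]
 [-15 -15 -18 -23 -18 -12 -20 -15 -14 -12]
 [-13 -18 -11  15  47  42 -17 -20 -14 -14]
 [-16 -25  22 164 213 155  18 -23 -13 -14]
 [-15 -27  25 197 205 163  46 -20 -10  -9]
 [-15 -27  19 191 201 114  40 -14  -9 -10]
 [-17 -28  23 218 204  88  30 -14  -9 -10]
 [-16 -25  16 204 176  81  42 -12 -11 -10]
 [-13 -17  -2 141 131  94  46 -10  -2  -1]
 [ -7 -10 -17  88 144 116  56  -9  -4  -1]
 [ -1  -7 -17  36  69  28 -14  -4  -2  -2]
 [ -3  -4  -7  -9 -11  -6  -5  -2   0   0]
 [ -2  -1   0  -2  -5  -1  -2   1  -1  -1]]
t centroid 434.26266852626685 188.59786145978615
s centroid 280.029512516469 118.81581027667984
0.4 [428.6 188.2] [440.2 193.1] hull c 434.4 190.6
0.4 [279.6 114.6] [283.4 122.7] hull c 281.5 118.7
0.45 [428.4 187.5] [439.9 192.4] hull c 434.2 190.0
0.45 [278.8 114.8] [282.8 123. ] hull c 280.8 118.9
0.5 [428.2 186.8] [439.7 191.8] hull c 433.9 189.3
0.5 [278.2 115.1] [282.2 123.3] hull c 280.2 119.2
0.55 [427.9 186.2] [439.4 191.1] hull c 433.7 188.7
0.55 [277.5 115.4] [281.5 123.6] hull c 279.5 119.5
0.6 [427.7 185.6] [439.2 190.5] hull c 433.4 188.1
0.6 [276.8 115.7] [280.9 124. ] hull c 278.9 119.8
```

Estimates for the mark are 0.55 (top view), 0.515 (scene view) and 0.54 (triangulated), so I'll aim for about 0.525. I'll grip the ball with jaws along y so the stick stays free between the fingers.

```bash
python3 - <<'E'
from h import *
st()
go(sw(-.0852,-.2,.20),down(-84.7))
print(sw(-.0852,-.2,.1273))
E
```

```text
t 33.67 tcp [0.3938 0.0811 0.2442] yang 4.7 z [-0.003  0.001 -1.   ] F [-0.2  0.3  0.3] gap 0.002 q [-0.08  0.21  1.94  0.    1.   -0.16]
shift mm [-431.8   64.6   43.6] rot deg [-0.2  0.1 89.4]
[ 0.49353437 -0.34398154  0.1273    ]
```

Emit:
drive_tool(motion=[-50, 8, 0, 0, 0, 10, 20, -105, 16, 0, 0, 0, 20, 40, -160, 24, 0, 0, 0, 30, 46, -215, 32, 0, 0, 0, 40, 46, -270, 40, 0, 0, 0, 50, 46, -325, 48, 0, 0, 0, 60, 46, -375, 56, 0, 0, 0, 70, 46, -415, 62, 10, 0, 0, 80, 46])

```text
t: 34.67
tcp_pos: [0.4894, -0.3325, 0.2338]
tool_rot: [0.992, 0.123, -0.001, 0.001]
force: [0.0, 0.6, 0.6]
finger_gap: 0.535
```

```bash
python3 - <<'E'
from h import *
st()
go(sw(-.0852,-.2,.20),down(-84.7))
E
```

```text
t 34.67 tcp [ 0.4894 -0.3325  0.2338] yang -75.9 z [-0.002 -0.002 -1.   ] F [0.  0.6 0.6] gap 0.535 q [-0.78  0.48  1.52 -0.    1.15  0.54]
shift mm [ 1.3 12.1 33.8] rot deg [0.1 0.1 8.8]
```

Emit:
drive_tool(motion=[1, 12, 10, 0, 0, 9, 46, 1, 12, 34, 0, 0, 9, 46, 1, 12, 34, 0, 0, 9, 46])

```text
t: 35.05
tcp_pos: [0.491, -0.3448, 0.1974]
tool_rot: [0.999, 0.043, -0.003, -0.001]
force: [0.0, -0.2, 0.3]
finger_gap: 0.541
```

```bash
python3 - <<'E'
from h import *
st()
go(sw(-.0852,-.2,.1115),down(-84.7))
s=snap('scene','s15');t=snap('top','t15')
cv2.imwrite('pics/s15c.png',cv2.cvtColor(cv2.resize(s['color'][70:170,240:340],None,fx=5.5,fy=5.5,interpolation=cv2.INTER_CUBIC),cv2.COLOR_RGB2BGR))
E
```

```text
t 35.05 tcp [ 0.491  -0.3448  0.1974] yang -85.0 z [-0.005  0.002 -1.   ] F [ 0.  -0.2  0.3] gap 0.541 q [-0.8   0.54  1.53 -0.    1.08  0.69]
shift mm [ 3.1 -0.4 85.9] rot deg [-0.1  0.3 -0.3]
```

View pics/s15c.png

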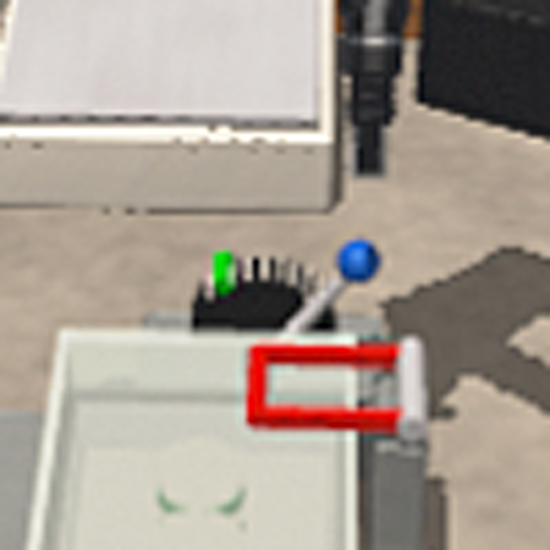

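Fingers are in line over the ball. Descend and grip lightly.

Emit:
drive_tool(motion=[3, 0, 30, 0, 0, 0, 46, 3, 0, 60, 0, 0, 0, 46, 3, 0, 80, 0, 0, 0, 46, 3, 0, 86, 0, 0, 0, 46, 3, 0, 86, 0, 0, 0, 46, 3, 0, 86, 0, 0, 0, 18, 3, 0, 86, 0, 0, 0, 18, 3, 0, 86, 0, 0, 0, 18], force=25)

```text
t: 36.15
tcp_pos: [0.4958, -0.3455, 0.1149]
tool_rot: [0.999, 0.044, -0.0, 0.002]
force: [-2.5, -0.4, 4.4]
finger_gap: 0.28
```

```bash
python3 - <<'E'
from h import *
st();p=manip.sense()['tcp_pos'];w=ws(p);print(w)
dx=w[0]+.0852;dz=w[2]-.1273
for th in(-.45,-.3,-.15,0,.15,.3,.42,.5,.525): print(th,end=' ');go(sw(-.03+.095*np.sin(th),w[1],.05+.095*np.cos(th)+dz))
E
```

```text
t 36.15 tcp [ 0.4958 -0.3455  0.1149] yang -84.9 z [-0.001 -0.003 -1.   ] F [-2.5 -0.4  4.4] gap 0.28 q [-0.79  0.65  1.59 -0.    0.91  0.69]
[-0.08310872 -0.20176291  0.11490054]
-0.45 shift mm [11.8 -0.  -8.3] rot deg [0. 0. 0.]
-0.3 shift mm [ 25.   -0.  -13.5] rot deg [0. 0. 0.]
-0.15 shift mm [ 38.9  -0.1 -16.7] rot deg [0. 0. 0.]
0 shift mm [ 53.1  -0.1 -17.8] rot deg [0. 0. 0.]
0.15 shift mm [ 67.3  -0.2 -16.7] rot deg [0. 0. 0.]
0.3 shift mm [ 81.2  -0.2 -13.5] rot deg [0. 0. 0.]
0.42 shift mm [91.8 -0.3 -9.5] rot deg [0. 0. 0.]
0.5 shift mm [98.6 -0.3 -6.2] rot deg [0. 0. 0.]
0.525 shift mm [100.7  -0.3  -5. ] rot deg [0. 0. 0.]
```

Emit:
drive_tool(motion=[12, 0, -8, 0, 0, 0, 18, 25, 0, -13, 0, 0, 0, 18, 39, 0, -17, 0, 0, 0, 18, 53, 0, -18, 0, 0, 0, 18, 67, 0, -17, 0, 0, 0, 18, 81, 0, -14, 0, 0, 0, 18, 92, 0, -10, 0, 0, 0, 18, 92, 0, -10, 0, 0, 0, 18])

```text
t: 37.15
tcp_pos: [0.5883, -0.3368, 0.1239]
tool_rot: [0.999, 0.045, -0.0, 0.001]
force: [-0.0, -0.3, -0.1]
finger_gap: 0.211
```

```bash
python3 - <<'E'
from h import *
st();p=manip.sense()['tcp_pos'];w=ws(p);print(w)
print('th by x',np.arcsin((w[0]+.03)/.095),'(offset possible)')
for th in(.48,.525): print(th,end=' ');go(sw(-.03+.095*np.sin(th),w[1],.05+.095*np.cos(th)-.0124))
s=snap('scene','s16');t=snap('top','t16')
cv2.imwrite('pics/s16c.png',cv2.cvtColor(cv2.resize(s['color'][70:170,240:340],None,fx=5.5,fy=5.5,interpolation=cv2.INTER_CUBIC),cv2.COLOR_RGB2BGR))
E
```

```text
t 37.15 tcp [ 0.5883 -0.3368  0.1239] yang -84.9 z [-0.001 -0.003 -1.   ] F [-0.  -0.3 -0.1] gap 0.211 q [-0.68  0.72  1.38 -0.    1.04  0.8 ]
[ 0.00986923 -0.20158344  0.12392898]
th by x 0.4330884542697502 (offset possible)
0.48 shift mm [ 4.  -0.   2.1] rot deg [0. 0. 0.]
0.525 shift mm [ 7.7 -0.   4.1] rot deg [0. 0. 0.]
```

View pics/s16c.png

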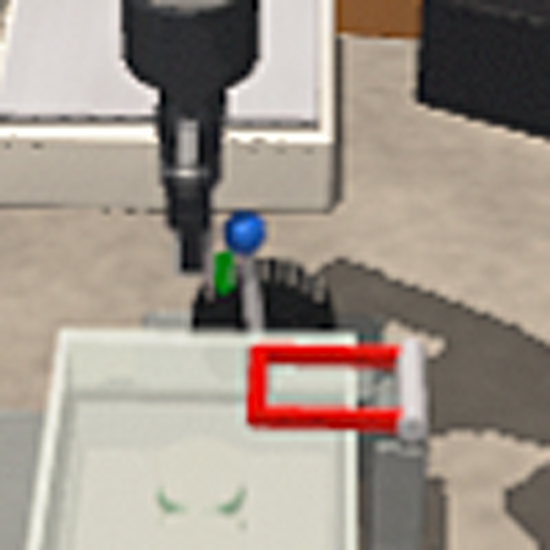

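The ball slipped out partway and is at crop (245,232). I'll locate it and push from behind instead.

```bash
cat >> h.py <<'E'
def ball():
    t=manip.snapshot('top');s=manip.snapshot('scene');C=[]
    for d,b in((t,(370,140,450,240)),(s,(250,95,330,160))):
        x0,y0,x1,y1=b;h=cv2.cvtColor(d['color'],cv2.COLOR_RGB2HSV);m=np.zeros(h.shape[:2],np.uint8)
        m[y0:y1,x0:x1]=((h[...,0]>100)&(h[...,0]<130)&(h[...,1]>120)&(h[...,2]>60))[y0:y1,x0:x1]
        n,l,st_,c=cv2.connectedComponentsWithStats(m)
        if n<2: C.append(None);print('hidden');continue
        i=1+st_[1:,4].argmax();C.append(c[i]);print(c[i].round(1),st_[i,2:])
        th=np.linspace(-.8,.8,321);pr=np.array([proj(d,sw(-.03+.095*np.sin(a),-.2,.05+.095*np.cos(a))) for a in th]);e=np.linalg.norm(pr-c[i],axis=1);print('angle',th[e.argmin()].round(3),'px err',e.min().round(2))
    if C[0] is not None and C[1] is not None:
        P=ws(tri(t,C[0],s,C[1]));print('ball',P.round(4),'ang',np.arctan2(P[0]+.03,P[2]-.05).round(3))
E
python3 - <<'E'
from h import *
ball()
E
```

```text
hidden
[283.9 111.7] [ 7  8 45]
angle 0.11 px err 0.63
```

```bash
python3 - <<'E'
from h import *
for x,z in((.01,.19),(-.075,.19),(-.075,.137)): go(sw(x,-.2,z),down(-84.7))
E
```

```text
shift mm [  1.4  -1.8 -65.4] rot deg [ 0.2  0.1 -0.3]
shift mm [-83.6  -1.5 -65.3] rot deg [ 0.2  0.1 -0.3]
shift mm [-83.5  -1.6 -12.3] rot deg [ 0.2  0.1 -0.3]
```

Emit:
drive_tool(motion=[2, -1, -40, 0, 0, 0, 18, 1, -1, -66, 0, 0, 0, 10, -30, -1, -66, 0, 0, 0, 0, -70, -1, -66, 0, 0, 0, 0, -84, -1, -66, 0, 0, 0, 0, -84, -1, -30, 0, 0, 0, 0, -84, -1, -12, 0, 0, 0, 0, -84, -1, -12, 0, 0, 0, 0])

```text
t: 38.35
tcp_pos: [0.5028, -0.343, 0.1351]
tool_rot: [0.999, 0.044, -0.002, 0.0]
force: [0.7, 0.3, -0.5]
finger_gap: 0.001
```

```bash
python3 - <<'E'
from h import *
st();print(ws(manip.sense()['tcp_pos']))
ball()
for th in(.11,.3,.45,.525): print(th,end=' ');go(sw(-.03+.095*np.sin(th)-.024,-.2,.05+.095*np.cos(th)-.008))
E
```

```text
t 38.35 tcp [ 0.5028 -0.343   0.1351] yang -84.9 z [-0.004 -0.    -1.   ] F [ 0.7  0.3 -0.5] gap 0.001 q [-0.78  0.63  1.56 -0.    0.96  0.7 ]
[-0.07585019 -0.199898    0.13512517]
hidden
[283.9 111.6] [ 7  8 46]
angle 0.11 px err 0.71
0.11 shift mm [31.2 -1.1  0.5] rot deg [0. 0. 0.]
0.3 shift mm [48.9 -1.2  4.2] rot deg [0. 0. 0.]
0.45 shift mm [62.1 -1.3  9.4] rot deg [0. 0. 0.]
0.525 shift mm [68.4 -1.3 12.7] rot deg [0. 0. 0.]
```

Emit:
drive_tool(motion=[20, -1, 0, 0, 0, 0, 0, 32, -1, 1, 0, 0, 0, 0, 42, -1, 3, 0, 0, 0, 0, 50, -1, 5, 0, 0, 0, 0, 57, -1, 7, 0, 0, 0, 0, 62, -1, 9, 0, 0, 0, 0, 62, -1, 9, 0, 0, 0, 0])

```text
t: 39.33
tcp_pos: [0.566, -0.3374, 0.1275]
tool_rot: [0.999, 0.044, -0.0, 0.002]
force: [0.2, 0.7, 0.4]
finger_gap: -0.003
```

```bash
python3 - <<'E'
from h import *
st();print(ws(manip.sense()['tcp_pos']))
ball()
s=snap('scene','s17')
cv2.imwrite('pics/s17c.png',cv2.cvtColor(cv2.resize(s['color'][70:170,240:340],None,fx=5.5,fy=5.5,interpolation=cv2.INTER_CUBIC),cv2.COLOR_RGB2BGR))
E
```

```text
t 39.33 tcp [ 0.566  -0.3374  0.1275] yang -84.9 z [-0.    -0.003 -1.   ] F [0.2 0.7 0.4] gap -0.003 q [-0.71  0.69  1.43 -0.    1.02  0.78]
[-0.01239261 -0.20011059  0.12753539]
hidden
[274.  113.9] [ 7  7 44]
angle 0.45 px err 0.62
```

View pics/s17c.png

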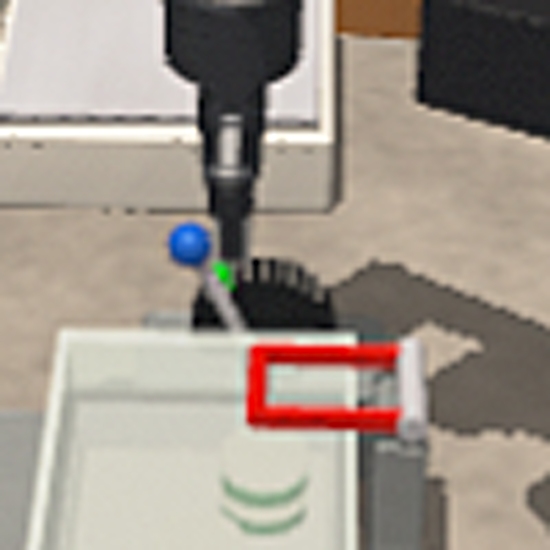

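The lever reads 0.45, as modelled, so I'll push 6 mm more. The jar arcs seen through the lid have also changed, so I'll inspect those.

Emit:
drive_tool(motion=[3, 0, 1, 0, 0, 0, 0, 6, 0, 3, 0, 0, 0, 0, 6, 0, 3, 0, 0, 0, 0, -15, 0, 3, 0, 0, 0, 0, -50, 0, -10, 0, 0, 0, 0, -70, 0, -60, 0, 0, 0, 0, -90, -30, -110, 0, 0, 0, 0, -100, -60, -110, 0, 0, 0, 0])

```text
t: 40.48
tcp_pos: [0.4622, -0.2879, 0.242]
tool_rot: [0.999, 0.043, 0.003, 0.005]
force: [-0.1, 0.8, 0.3]
finger_gap: -0.002
```

```bash
python3 - <<'E'
from h import *
st()
ball()
s=snap('scene','s18');t=snap('top','t18')
cv2.imwrite('pics/s18c.png',cv2.cvtColor(cv2.resize(s['color'][85:235,205:335],None,fx=4,fy=4,interpolation=cv2.INTER_CUBIC),cv2.COLOR_RGB2BGR))
cv2.imwrite('pics/t18c.png',cv2.cvtColor(cv2.resize(t['color'][130:250,290:450],None,fx=5,fy=5,interpolation=cv2.INTER_CUBIC),cv2.COLOR_RGB2BGR))
E
```

```text
t 40.48 tcp [ 0.4622 -0.2879  0.242 ] yang -85.0 z [ 0.007 -0.01  -1.   ] F [-0.1  0.8  0.3] gap -0.002 q [-0.76  0.4   1.63 -0.    1.1   0.72]
[425.6 178.7] [ 9  9 63]
angle 0.535 px err 0.53
[272.2 114.8] [ 7  8 43]
angle 0.52 px err 0.53
ball [ 0.0181 -0.2006  0.1339] ang 0.521
```

View pics/s18c.png

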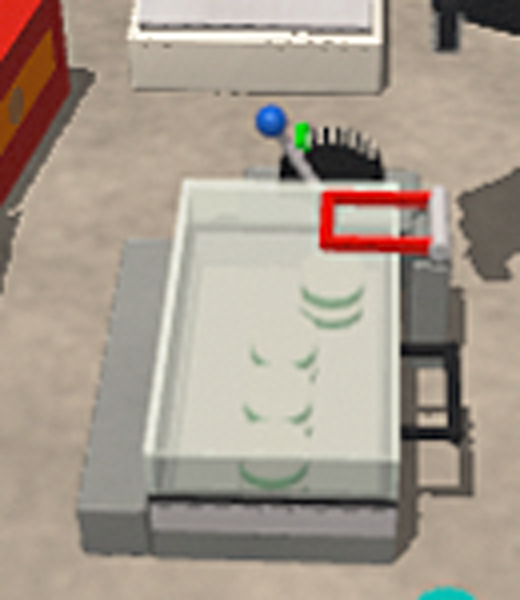

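View pics/t18c.png

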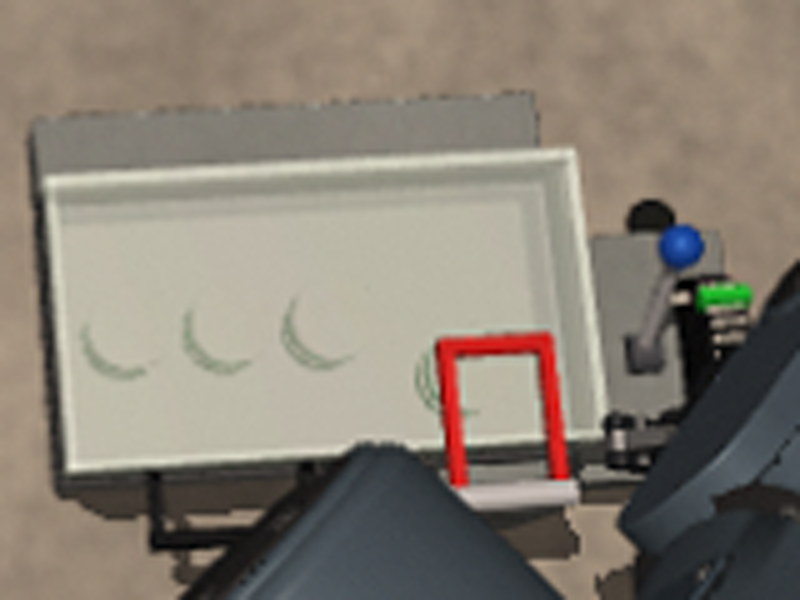

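The right-hand jar was knocked about 3 cm inside the tub, the announced disturbance. I'll check that it is upright with a contrast-stretched crop, then recheck the clamp and mark.

Emit:
drive_tool(motion=[-40, -60, 0, 0, 0, 0, 0, -40, -120, 0, 0, 0, 0, 0, -40, -180, 0, 0, 0, 0, 0, -40, -240, 0, 0, 0, 0, 0, -40, -300, 0, 0, 0, 0, 0, -40, -340, 0, 0, 0, 0, 0, -40, -340, 0, 0, 0, 0, 0])

```text
t: 41.55
tcp_pos: [0.3915, 0.0507, 0.2363]
tool_rot: [0.999, 0.047, 0.0, 0.002]
force: [-0.5, -0.2, 0.8]
finger_gap: 0.001
```

```bash
python3 - <<'E'
from h import *
st();ball()
s=snap('scene','s19');t=snap('top','t19')
c=cv2.cvtColor(s['color'],cv2.COLOR_RGB2LAB);c[...,0]=cv2.createCLAHE(6,(12,12)).apply(c[...,0]);e=cv2.cvtColor(c,cv2.COLOR_LAB2BGR)
a=cv2.resize(e[110:215,235:320],None,fx=4.6,fy=4.6,interpolation=cv2.INTER_CUBIC)
c=cv2.cvtColor(t['color'],cv2.COLOR_RGB2LAB);c[...,0]=cv2.createCLAHE(6,(12,12)).apply(c[...,0]);e=cv2.cvtColor(c,cv2.COLOR_LAB2BGR)
b=cv2.resize(e[150:240,300:390],None,fx=4.2,fy=4.2,interpolation=cv2.INTER_CUBIC)
H=max(a.shape[0],b.shape[0]);im=np.zeros((H,a.shape[1]+b.shape[1],3),np.uint8);im[:a.shape[0],:a.shape[1]]=a;im[:b.shape[0],a.shape[1]:]=b
cv2.imwrite('pics/e19.png',im);print(im.shape)
for n,d,bx in(('t',t,(370,165,425,245)),('s',s,(270,110,322,165))):
    x0,y0,x1,y1=bx;h=cv2.cvtColor(d['color'],cv2.COLOR_RGB2HSV);m=((h[...,0]<8)|(h[...,0]>172))&(h[...,1]>150)&(h[...,2]>80);ys,xs=np.nonzero(m[y0:y1,x0:x1]);print(n,'red box',xs.min()+x0,ys.min()+y0,xs.max()+x0,ys.max()+y0)
    for th in(0,.1): 
        P=np.array([proj(d,sw(-.115+(.091)*np.cos(th),-.09+q,.118+.091*np.sin(th))) for q in(-.033,.033)]);print(th,P.round(1).tolist())
E
```

```text
t 41.55 tcp [0.3915 0.0507 0.2363] yang -84.6 z [ 0.001 -0.004 -1.   ] F [-0.5 -0.2  0.8] gap 0.001 q [-0.15  0.21  1.97 -0.    0.96  1.33]
[425.6 178.8] [ 9  9 62]
angle 0.53 px err 0.55
[272.2 114.8] [ 7  8 43]
angle 0.52 px err 0.53
ball [ 0.018  -0.2008  0.1338] ang 0.521
(483, 769, 3)
t red box 377 197 403 226
0 [[399.1, 196.0], [376.3, 197.4]]
0.1 [[400.1, 195.6], [377.1, 197.0]]
s red box 285 133 312 148
0 [[284.5, 133.6], [283.9, 146.7]]
0.1 [[284.7, 131.2], [284.0, 144.2]]
```

View pics/e19.png

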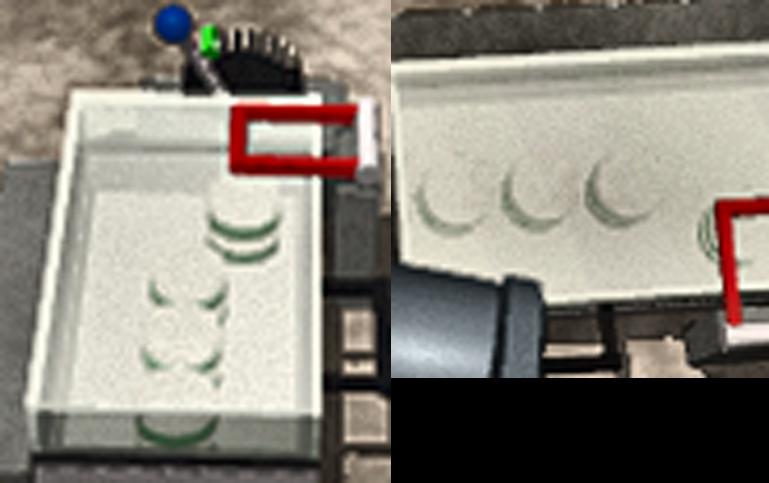

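All four jars look upright. The clamp bar projects at angle 0 and the lever reads 0.52–0.53, against 0.515–0.55 for the mark. Handing in.

```bash
python3 - <<'E'
from station import manip
print(manip.sense()['qd'].round(4)); print(manip.sign_off())
E
```

```text
[-0.0113 -0.0034  0.0064  0.0018  0.0014  0.0031]
the job is handed in; nothing more can be done
None
```

I put all four white-capped jars upright in a row in the chamber, shut the lid, swung the clamp flat, moved the blue-balled lever to the green mark, and handed in at about 42 s. The hand-in reports no verdict, so this rests on my own last checks.

**Last checks**
- **Lid:** shut against its hard stop, with an upward reaction of 49 N at the bar.
- **Clamp:** its bar stopped at z = 0.1234 m, where 0.124 m was expected, and its image position matches about 0 rad.
- **Lever:** it reads 0.53 rad in the top view and 0.52 rad in the scene view. The mark was harder to read: 0.55 top, 0.515 scene and 0.54 triangulated. The two agree within about 0.03 rad.
- **Arm:** clear of everything.
- **Other goods:** I planned the arm's path around the honey jar and other goods, but I did not re-measure their positions at the end.

**What went wrong on the way**
- While I pressed the clamp down, the fingers slid over the far side of its bar. I backed off and pressed it home from above.
- The ball slipped out of the grip partway, so I finished by pushing the lever with closed fingers.
- Late in the run the right-hand jar shifted about 3 cm inside the shut tub, probably the announced knock. Through the lid it still looks upright and inside the chamber, but I could only judge that from the contrast-stretched pictures.

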